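Invert a jar on the drying post and hold the air slide open

TASK

Take the empty jar from the sloping cradle, turn it mouth down and seat it over the upright post of the drying stand, resting fully down on the seat, and let go of it. Then pull the handle of the air valve's spring-return slide out until its pointer stands opposite the clip on the side bar, within the clip's width, and finish while still holding it there with the gripper: do not let go, since the slide springs back. Leave the lidded jar and the spray bottle where they are.

Things in the scene. Friction and masses are not known exactly. Their poses are not given: they have to be found in the camera images.
- cradle: Fixed draining cradle, a grey base plate 130 x 90 x 10 mm with two steel rails 40 mm apart over their outsides (narrower than the jar, so fingers pass beside them), sloping 20 degrees down towards the cradle's +x, with a toe stop at the low end. Origin: centre of the underside; z up. The cradle's +x points away from the robot, turned by up to 0.3 rad. The cradle and the drying stand may change places (left or right of the valve).
- jar_center (a point): Centre of the loose white plastic wide-mouth jar (half-way up, 40 mm from its bottom, on its axis). The jar is 80 mm long, body 52 mm in diameter from the bottom up to 60 mm, then a shoulder and a neck 47 mm in diameter; wall 3.5 mm, mouth opening 40 mm, inside depth 75 mm, about 80 g. Its z axis runs from its bottom to its open mouth. At the start it lies in the cradle, mouth to the cradle's +x and 20 degrees below level, axis 78 mm above the table at the centre.
- jar_mouth (a point): Centre of the jar's open mouth, on the rim plane; same axes as the jar centre.
- stand: Fixed drying stand: aluminium plate 120 x 120 x 14 mm with a round seat 72 mm in diameter whose flat top is 30 mm above the table, and a steel post 22 mm in diameter standing up from its centre, tapering over its last 13 mm to 10 mm, tip 85 mm above the table. Origin: centre of the underside; z up.
- seat (a point): Centre of the seat's flat top, at the foot of the post, 30 mm above the table. The inverted jar stands with its rim on this seat.
- valve: Fixed air valve: grey base plate 230 x 100 x 12 mm, aluminium block 70 x 70 mm, 62 mm high, with a dial on top up to 77 mm high. Origin: on the underside below the slide's axis; the block's front face is 5 mm to its +x, the slide comes out along its -x (roughly towards the robot, turned by up to 0.3 rad). z up. A dark steel side bar runs along the slide on its +y side.
- air_slide (a joint): Travel of the spring-return slide: 0 m shut (start), grows as it is pulled out along the valve's -x, end stop 0.080 m. The spring pulls back with 3 N when shut, growing 0.6 N per 10 mm (about 7 N at 65 mm); let go, it springs shut.
- handle (a point): Centre of the grip part of the slide's handle, an upright steel round post 18 mm in diameter, free from 51 mm to 115 mm above the table; this point is on its axis 90 mm above the table, 45 mm to the valve's -x when shut (so 50 mm before the block's face). Axes as the valve.
- pointer (a point): Tip of the thin steel pointer blade (3 mm wide) on the +y side of the slide's carriage, 34 mm above the table; it has the same x along the valve as the handle's axis and moves with it. Axes as the valve.
- mark: The mark: a fixed aluminium saddle clip 12 mm wide along the slide, 16 mm across and 14 mm high, sitting on the valve's side bar, top 26 mm above the table. Origin: centre of its underside, on the middle of its width. x axis along the slide as the valve's x. It lies 30 to 65 mm out (valve's -x) from the shut pointer.
- lidded_jar: Bystander: upright closed glass jar, 72 mm in diameter, 130 mm high, steel lid. Origin: centre of the underside.
- spray_bottle: Bystander: white spray bottle with a yellow head, 68 mm in diameter, 195 mm high. Origin: centre of the underside.
Mind the look-alikes: they are no part of the job. What is shaped like the stand but purple is not meant. What is shaped like the part that bears jar_center but pink is not meant.

How it is judged:
By the outcome, as a careful person would: the job done as asked, in the order asked, and still so for the second after the job is handed in, while the arm keeps its last pose, push and grip.
It also fails if it takes over 64 s, if anything falls off the work surface, if the arm or the gripper's body presses on something with over 40 N, if the wrist force passes 120 N, or if a joint passes its speed limit or range.

ROBOT

A 7-joint arm with a two-finger parallel gripper is mounted at the origin on the work surface. World frame = base frame: x ahead of the robot, y to its left, z up, the work surface at z = 0. Lengths are in m, angles in rad, forces in N, time in s.
With the tool pointing down it reaches from about 0.4 to 0.85 m from the base axis. Payload 10.4 kg.
Tool frame: the origin (TCP) lies on the centre line of the jaws, within the pads' length; the fingertips stand ctrl.tip_reach ahead of it and the grasp point (between the pads) lies 2 mm behind it (ctrl.tip_reach is the distance from the TCP to the fingertips, in m); z points along the fingers, y is the direction in which the jaws open and shut (so a half turn about z gives the same grasp; the last joint's range is limited). The gripper opens to 87 mm and grips with 3 to 60 N. Pads are 19 mm wide; open, the fingers measure 117 mm over their backs; the gripper's body (75 mm by 190 mm) begins 51 mm behind the grasp point.
Start: joints at [-1.136, 0.332, -0.065, 1.46, 0.022, 1.35, -0.088], TCP at [0.276, 0.561, 0.24] pointing down, gripper open.
Joint ranges: [-2.6, 2.6], [-0.5, 2.12], [-1.47, 1.34], [0.16, 2.42], [-1.27, 4.41], [0.06, 2.06], [-2.6, 2.6]. Speed limits (rad/s): [2.22, 2.22, 2.79, 2.79, 3.14, 3.14, 3.14].

INTERFACE

Orientations are given as a 3x3 rotation matrix whose columns are the frame's x, y, z axes.
In Python, from rig import get_obs, camera, ctrl gives the robot as it stands.
- The arm moves only by the shell command python3 -m handwheel 'ROWS' [FORCE]. ROWS is JSON, a list of rows, each a list of 7 numbers: the shift along the tool's x, y, z in cm, then the turn, a rotation vector about the tool's x, y, z in rad, then the finger opening in cm, from 0 to 8.7. In form: [[tx, ty, tz, ax, ay, az, gripper], ...]. A call has 1 to 10 rows; each row is the pose to reach, as a shift and turn from the pose commanded when the call began, along the tool's axes at that moment; what a row does not reach only later rows make up. A row lasts 1/12 s, in which the tool goes at most 41.7 mm and 7.16 degrees, less where a joint would pass 70% of its speed; a pose out of reach is approached as far as the arm can. A call with a gripper value outside its range is refused whole. The fingers move at their own pace and stop on an object; FORCE is the grip in N (left out, the last holds). Time passes only in rows, so rows that repeat a pose let the fingers close. It gives the time, the measured TCP pose, the force and the opening at its end, in the units of the state.
- get_obs(): the state, without advancing time (a new reading comes with each control period).
- camera(name): name is "side" or "top"; returns a dict with "color" (400x640x3 uint8, red, green, blue), "z_map" (400x640 float32, m along the optical axis (not along the pixel's ray), 0 where there is no reading), "fx", "fy", "cx", "cy" (pixels), "k1" (the pictures are not rectified: a ray, as slopes to the right and down, at radius r is drawn at 1 + k1 r^2 times it, then the intrinsics apply), "position" and "orientation" of the camera in the world. Camera axes: x right, y down, z forward; pixel columns grow to the right and rows downward; lengths in m; the calibration is good to about 2 mm. A picture is of the moment at which its call begins.
- ctrl.close_job(): hands the job in, once; it reports no verdict.
The state is a dict: "t": time; "joints": joint angles; "joint_velocities": joint speeds; "effort": joint torques, N m; "tool_pos": TCP position; "eef_rot": TCP orientation; "contact_force": force on the tool from outside, world axes, zero at the start; "wrist_torque": the same for the moment, N m; "width": finger opening in m.
Only numpy, scipy, OpenCV 4.12 (cv2) and the standard library are available. Lean on these libraries where they do the work, as an engineer would, in place of code of your own. Each camera call takes 0.05 s, during which the arm holds its last target.

## Working session

There is one attempt and no reset: what is moved stays moved. The work goes in short steps, Python scripts to look and compute and a shell command to move; the robot and the scene stay as the last step left them, time stands still between calls to the robot, and variables do not carry over. Pictures are saved under pics/ and viewed, and the job is handed in when it is done.

```bash
ls; mkdir -p pics
python3 - <<'E'
from rig import get_obs,camera,ctrl
import cv2,numpy as np
o=get_obs();print({k:np.round(v,3).tolist() for k,v in o.items()});print(ctrl.tip_reach)
for n in("side","top"):
    c=camera(n);cv2.imwrite(f"pics/{n}0.png",c["color"][:,:,::-1]);np.savez(f"{n}0.npz",**c)
    print(n,[c[k] for k in("fx","fy","cx","cy","k1","position")],c["orientation"])
E
```

```text
pics
{'t': 0.0, 'joints': [-1.136, 0.333, -0.065, 1.461, 0.022, 1.35, -0.088], 'joint_velocities': [-0.001, -0.001, 0.0, -0.001, 0.0, 0.0, -0.001], 'effort': [-0.001, -62.324, 0.024, -38.991, -0.062, 0.04, 0.0], 'tool_pos': [0.276, 0.56, 0.239], 'eef_rot': [[-0.897, 0.442, -0.001], [0.442, 0.897, -0.001], [-0.0, -0.001, -1.0]], 'contact_force': [0.171, -0.147, 0.047], 'wrist_torque': [-0.009, -0.015, 0.005], 'width': 0.087}
0.017
side [459.2162779199445, 459.2162779199445, 321.56931478582635, 193.0603538658422, -0.07473620106843437, array([-0.02396233, -0.77624628,  0.7669823 ])] [[ 0.80122689 -0.33993876  0.49241965]
 [-0.59802503 -0.48249467  0.63997263]
 [ 0.02003836 -0.80724255 -0.58987959]]
top [413.88958863344504, 413.88958863344504, 324.06157014479743, 198.37144399501835, 0.01467311257577157, array([ 0.49374748, -0.06147664,  1.11722686])] [[ 2.43496131e-02 -9.98411334e-01  5.08124416e-02]
 [-9.99703320e-01 -2.42872506e-02  1.84448354e-03]
 [-6.07458767e-04 -5.08422790e-02 -9.98706510e-01]]
```

View pics/side0.png

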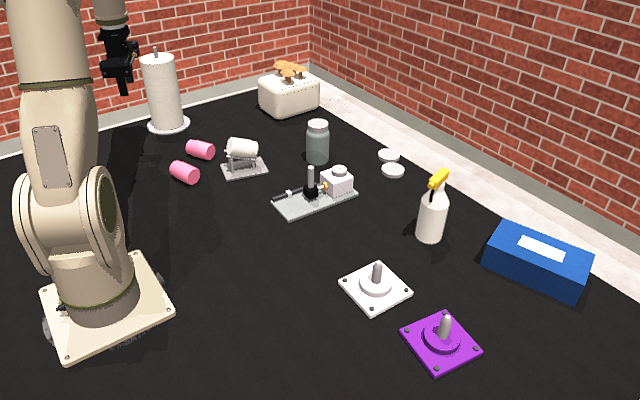

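View pics/top0.png

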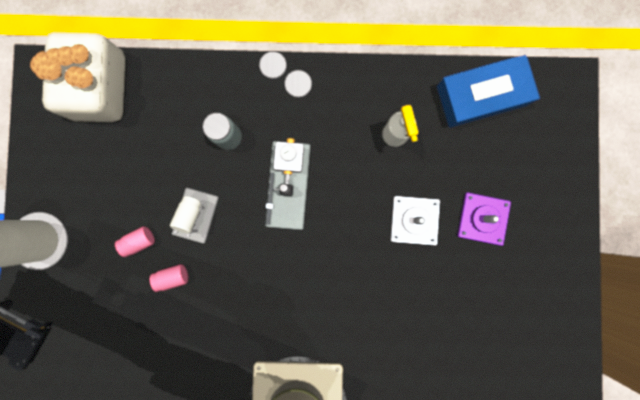

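Candidates (top picture): white jar in the cradle (186,214), against pink jars (134,242) and (168,278). White/aluminium stand (415,220), against the purple one (485,218). I choose the white jar and the aluminium stand. The valve is at (288,185), with its clip at about (269,206). Next are close crops.

Run:
```python
import cv2,numpy as np
t=cv2.imread("pics/top0.png");s=cv2.imread("pics/side0.png")
def crop(im,x,y,w,h,k,name):
    c=cv2.resize(im[y:y+h,x:x+w],None,fx=k,fy=k,interpolation=cv2.INTER_CUBIC)
    for i in range(0,w,10):
        cv2.line(c,(i*k,0),(i*k,6 if i%50 else 14),(0,255,255),1)
        if i%20==0: cv2.putText(c,str(x+i),(i*k,24),0,.35,(0,255,255),1)
    for i in range(0,h,10):
        cv2.line(c,(0,i*k),(6,i*k),(0,255,255),1)
        if i%20==0: cv2.putText(c,str(y+i),(8,i*k+4),0,.35,(0,255,255),1)
    cv2.imwrite(f"pics/{name}.png",c)
crop(t,155,130,160,115,5,"t_left")
crop(t,380,185,80,70,8,"t_stand")
crop(s,210,125,150,100,5,"s_left")
crop(s,330,255,90,65,8,"s_stand")
```

```text
(no output)
```

View pics/t_left.png

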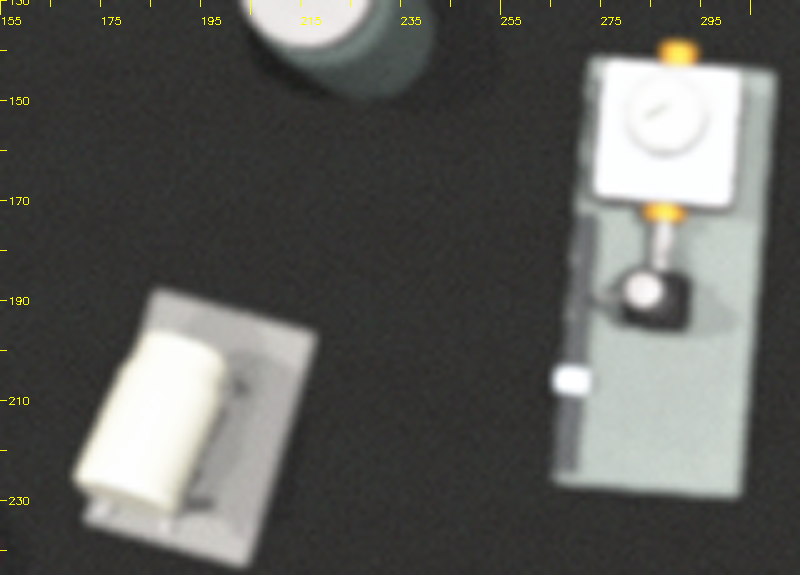

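View pics/t_stand.png

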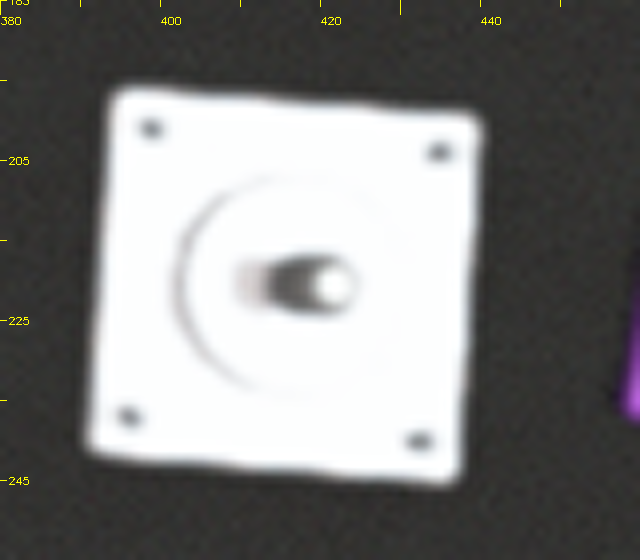

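View pics/s_left.png

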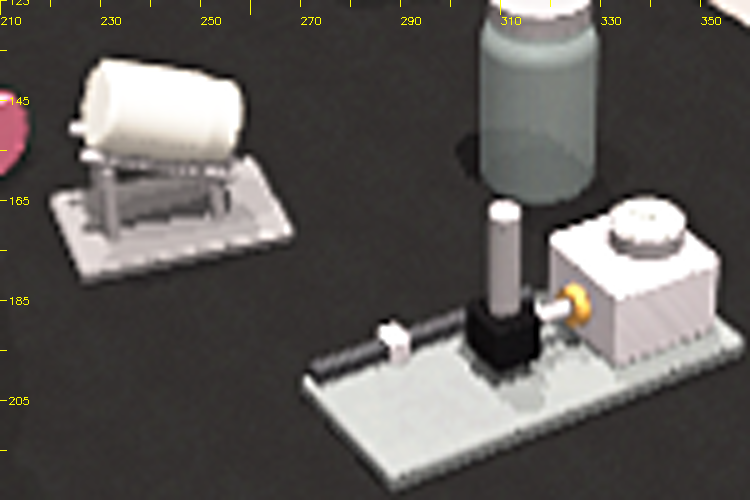

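View pics/s_stand.png

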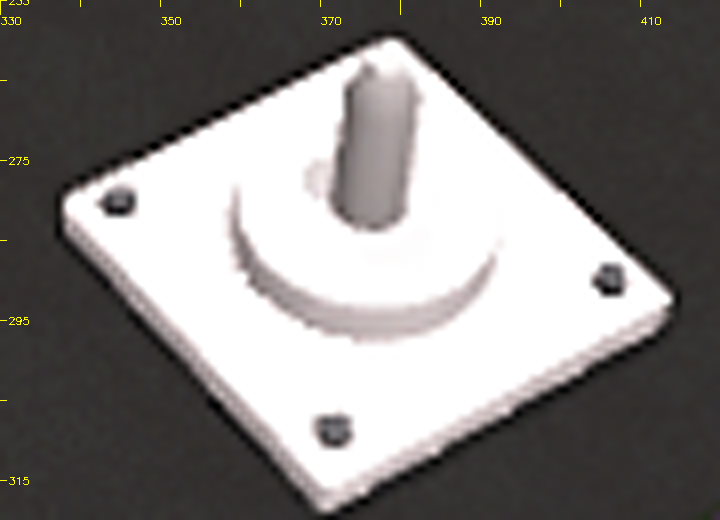

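```bash
cat > h.py <<'E'
import cv2,numpy as np
def load(f): return dict(np.load(f))
def ray(c,px):
    K=np.array([[c["fx"],0,c["cx"]],[0,c["fy"],c["cy"]],[0,0,1]],float)
    p=cv2.undistortPoints(np.array(px,float).reshape(-1,1,2),K,np.array([c["k1"],0,0,0],float))[:,0]
    return np.c_[p,np.ones(len(p))]@np.array(c["orientation"]).T
def onz(c,px,z):
    r=ray(c,px);o=np.array(c["position"]);return o+r*((z-o[2])/r[:,2])[:,None]
def cp(x,y,k,uv): return np.array([x,y])+(np.array(uv,float)+.5)/k-.5
def depthpts(c,mask_px):
    v,u=mask_px
    r=ray(c,np.c_[u,v]);z=c["z_map"][v,u];return np.array(c["position"])+r*z[:,None]
E
python3 - <<'E'
from h import *
np.set_printoptions(precision=4,suppress=True)
T=load("top0.npz");S=load("side0.npz")
L=lambda uv:cp(155,130,5,uv);ST=lambda uv:cp(380,185,8,uv);SL=lambda uv:cp(210,125,5,uv);SS=lambda uv:cp(330,255,8,uv)
def rep(n,P): print(n,P[:,:2].tolist() if 0 else '\n',P,'mean',P.mean(0), 'edges',np.linalg.norm(np.roll(P,-1,0)-P,axis=1))
rep("stand top corners",onz(T,ST([(113,90),(482,113),(460,487),(88,455)]),.014))
rep("stand top holes",onz(T,ST([(151,128),(440,152),(419,441),(129,417)]),.014))
rep("stand tip top",onz(T,ST([(333,285)]),.085))
rep("stand side holes",onz(S,SS([(118,200),(611,279),(333,428)]),.014))
rep("stand side opp holes",onz(S,SS([(118,200),(611,279)]),.014))
rep("cradle top",onz(T,L([(155,288),(317,333),(247,567),(85,520)]),.010))
rep("cradle side",onz(S,SL([(52,197),(247,160),(293,230),(85,275)]),.010))
rep("valve top",onz(T,L([(591,57),(777,70),(740,496),(555,483)]),.012))
rep("handle top",onz(T,L([(643,288)]),.115)); rep("handle side",onz(S,SL([(505,211)]),.115))
rep("clip top",onz(T,L([(572,380)]),.026)); rep("clip side",onz(S,SL([(390,333)]),.026))
rep("carriage?",onz(T,L([(658,300)]),.05))
# jar cloud
for c,n,(u0,v0,u1,v1) in((T,"top",(165,192,203,236)),(S,"side",(222,133,262,160))):
    v,u=np.mgrid[v0:v1,u0:u1];P=depthpts(c,(v.ravel(),u.ravel()))
    P=P[P[:,2]>.08]; print(n,len(P),P.min(0),P.max(0),P.mean(0))
    xy=P[:,:2]-P[:,:2].mean(0);w,V=np.linalg.eigh(xy.T@xy);print(V[:,1],np.arctan2(V[1,1],V[0,1]))
    np.save(n+"_jar.npy",P)
for c,n,(u0,v0,u1,v1) in((T,"top",(383,190,445,250)),(S,"side",(330,255,420,325))):
    v,u=np.mgrid[v0:v1,u0:u1];P=depthpts(c,(v.ravel(),u.ravel()))
    for a,b in((.01,.018),(.026,.034),(.06,.09)):
        Q=P[(P[:,2]>a)&(P[:,2]<b)];print(n,a,len(Q),(Q.min(0)+Q.max(0))/2,Q.mean(0),Q.max(0)-Q.min(0))
E
```

```text
stand top corners 
 [[ 0.5612 -0.245   0.014 ]
 [ 0.5565 -0.3679  0.014 ]
 [ 0.4323 -0.3618  0.014 ]
 [ 0.4398 -0.2386  0.014 ]] mean [ 0.4975 -0.3033  0.014 ] edges [0.123  0.1244 0.1234 0.1216]
stand top holes 
 [[ 0.5489 -0.2579  0.014 ]
 [ 0.5432 -0.3541  0.014 ]
 [ 0.4472 -0.3481  0.014 ]
 [ 0.4527 -0.252   0.014 ]] mean [ 0.498 -0.303  0.014] edges [0.0964 0.0962 0.0963 0.0963]
stand tip top 
 [[ 0.4978 -0.3025  0.085 ]] mean [ 0.4978 -0.3025  0.085 ] edges [0.]
stand side holes 
 [[ 0.4514 -0.249   0.014 ]
 [ 0.542  -0.3507  0.014 ]
 [ 0.4462 -0.3446  0.014 ]] mean [ 0.4799 -0.3148  0.014 ] edges [0.1363 0.0961 0.0957]
stand side opp holes 
 [[ 0.4514 -0.249   0.014 ]
 [ 0.542  -0.3507  0.014 ]] mean [ 0.4967 -0.2998  0.014 ] edges [0.1363 0.1363]
cradle top 
 [[0.571  0.3121 0.01  ]
 [0.549  0.2246 0.01  ]
 [0.4234 0.257  0.01  ]
 [0.4463 0.344  0.01  ]] mean [0.4974 0.2844 0.01  ] edges [0.0902 0.1297 0.09   0.1287]
cradle side 
 [[0.4445 0.3437 0.01  ]
 [0.5635 0.3125 0.01  ]
 [0.5456 0.228  0.01  ]
 [0.4223 0.2568 0.01  ]] mean [0.494  0.2852 0.01  ] edges [0.123  0.0864 0
[... 646 characters left out ...]
0.2781 0.1087]
[-0.07    0.9975] 1.6408444848241275
side 365 [-0.024  -0.7762  0.0801] [0.5381 0.3204 0.767 ] [0.4799 0.2676 0.1006]
[0.4403 0.8978] 1.114840325433832
top 0.01 1315 [ 0.4973 -0.3042  0.014 ] [ 0.4965 -0.302   0.0139] [0.1233 0.1248 0.008 ]
top 0.026 470 [ 0.4981 -0.3042  0.03  ] [ 0.4976 -0.3026  0.0301] [0.0686 0.0688 0.0077]
top 0.06 65 [ 0.4982 -0.303   0.0742] [ 0.4974 -0.3015  0.0776] [0.0204 0.019  0.028 ]
side 0.01 1486 [ 0.4957 -0.3359  0.014 ] [ 0.485  -0.3148  0.014 ] [0.1274 0.1949 0.0079]
side 0.026 533 [ 0.4956 -0.302   0.0301] [ 0.491  -0.3062  0.03  ] [0.0726 0.0721 0.0079]
side 0.06 113 [ 0.494  -0.3028  0.0739] [ 0.4917 -0.305   0.0747] [0.0194 0.0214 0.0278]
```

```bash
cat > kin.py <<'E'
import numpy as np
from scipy.spatial.transform import Rotation as Ro
def rz(a): return Ro.from_euler('z',a).as_matrix()
def ry(a): return Ro.from_euler('y',a).as_matrix()
def fk(q,L=None):
    R=rz(-q[0]);p=np.zeros(3)
    R=R@ry(q[1])@rz(-q[2]);
    if L is not None:p=np.array([0,0,L[0]])+rz(-q[0])@np.array([L[4],0,0])+R@np.array([L[5],0,L[1]])
    R=R@ry(q[3])@rz(-q[4])
    if L is not None:p=p+R@np.array([L[6],0,L[2]])
    R=R@ry(q[5])@rz(-q[6])
    if L is not None:p=p+R@np.array([0,0,L[3]])
    return p,R@rz(np.pi/2)
E
python3 - <<'E'
from kin import *
from h import *
np.set_printoptions(precision=4,suppress=True)
from rig import get_obs
o=get_obs();print(fk(o["joints"])[1],'\n',o["eef_rot"])
lim5=(-1.27,4.41)
# relative to radial plane of stand az=-31deg
for case in(1,-1):
  for e in(20,40):
    for thf in (2.2,2.6,3.0):
      for eta in range(-180,180,30):
        e_=np.radians(e);et=np.radians(eta)
        z=np.array([np.cos(e_)*np.cos(et),np.cos(e_)*np.sin(et),-np.sin(e_)])
        up=np.array([0,0,1.]);x=up-z*(up@z);x/=np.linalg.norm(x);x*=case
        R=np.c_[x,np.cross(z,x),z]
        M=ry(thf).T@R@rz(-np.pi/2)
        a=Ro.from_matrix(M).as_euler('ZYZ') # Z(-q5) Y(q6) Z(-q7)
        q5=-a[0];q6=a[1];q7=-a[2]
        for s in(0,2*np.pi,-2*np.pi):
          if -1.2<q5+s<4.3 and .1<q6<2 and abs(q7)<2.5: print("AB"[case<0],e,thf,eta,"q5 %.2f q6 %.2f q7 %.2f"%(q5+s,q6,q7))
E
```

```text
[[-0.897   0.442  -0.0005]
 [ 0.442   0.897  -0.0012]
 [-0.     -0.0013 -1.    ]] 
 [[-0.897   0.442  -0.0005]
 [ 0.442   0.897  -0.0012]
 [-0.     -0.0013 -1.    ]]
A 20 2.2 -120 q5 0.97 q6 1.75 q7 2.36
A 20 2.2 -30 q5 1.98 q6 0.54 q7 2.48
A 20 2.2 0 q5 3.14 q6 0.28 q7 1.57
A 20 2.2 120 q5 -0.97 q6 1.75 q7 0.78
A 20 2.6 -180 q5 0.00 q6 1.76 q7 1.57
A 20 2.6 -150 q5 0.49 q6 1.70 q7 1.83
A 20 2.6 -120 q5 0.95 q6 1.52 q7 2.03
A 20 2.6 -90 q5 1.39 q6 1.27 q7 2.14
A 20 2.6 -60 q5 1.84 q6 1.01 q7 2.13
A 20 2.6 -30 q5 2.41 q6 0.78 q7 1.95
A 20 2.6 0 q5 3.14 q6 0.68 q7 1.57
A 20 2.6 30 q5 3.88 q6 0.78 q7 1.19
A 20 2.6 120 q5 -0.95 q6 1.52 q7 1.11
A 20 2.6 150 q5 -0.49 q6 1.70 q7 1.31
A 20 3.0 -180 q5 0.00 q6 1.36 q7 1.57
A 20 3.0 -150 q5 0.50 q6 1.35 q7 1.64
A 20 3.0 -120 q5 1.01 q6 1.30 q7 1.70
A 20 3.0 -90 q5 1.52 q6 1.23 q7 1.72
A 20 3.0 -60 q5 2.04 q6 1.15 q7 1.70
A 20 3.0 -30 q5 2.59 q6 1.10 q7 1.65
A 20 3.0 0 q5 3.14 q6 1.08 q7 1.57
A 20 3.0 30 q5 3.70 q6 1.10 q7 1.49
A 20 3.0 60 q5 4.24 q6 1.15 q7 1.44
A 20 3.0 120 q5 -1.01 q6 1.30 q7 1.44
A 20 3.0 150 q5 -0.50 q6 1.35 q7 1.50
A 40 2
[... 2478 characters left out ...]
6 1.21 q7 -1.07
B 40 2.6 -90 q5 1.16 q6 0.99 q7 -0.91
B 40 2.6 -60 q5 1.57 q6 0.73 q7 -0.83
B 40 2.6 -30 q5 2.13 q6 0.47 q7 -0.96
B 40 2.6 0 q5 3.14 q6 0.33 q7 -1.57
B 40 2.6 30 q5 4.16 q6 0.47 q7 -2.18
B 40 2.6 90 q5 -1.16 q6 0.99 q7 -2.24
B 40 2.6 120 q5 -0.79 q6 1.21 q7 -2.07
B 40 2.6 150 q5 -0.40 q6 1.36 q7 -1.84
B 40 3.0 -180 q5 0.00 q6 1.01 q7 -1.57
B 40 3.0 -150 q5 0.47 q6 1.00 q7 -1.49
B 40 3.0 -120 q5 0.95 q6 0.95 q7 -1.42
B 40 3.0 -90 q5 1.45 q6 0.88 q7 -1.39
B 40 3.0 -60 q5 1.98 q6 0.81 q7 -1.40
B 40 3.0 -30 q5 2.55 q6 0.75 q7 -1.47
B 40 3.0 0 q5 3.14 q6 0.73 q7 -1.57
B 40 3.0 30 q5 3.74 q6 0.75 q7 -1.67
B 40 3.0 120 q5 -0.95 q6 0.95 q7 -1.72
B 40 3.0 150 q5 -0.47 q6 1.00 q7 -1.65
```

Run:
```python
from h import *
from scipy.optimize import least_squares
np.set_printoptions(precision=4,suppress=True)
for n in("top","side"):
    P=np.load(n+"_jar.npy");P=P[(P[:,2]<.13)&(np.linalg.norm(P[:,:2]-[.496,.285],axis=1)<.07)]
    def ax(y,t=np.radians(20)): return np.array([np.cos(y)*np.cos(t),np.sin(y)*np.cos(t),-np.sin(t)])
    def f(v,ret=0):
        d=ax(v[2],v[4]);c=np.array([.496,.285,v[3]])+v[0]*np.array([0,0,0])+v[1]*np.array([-np.sin(v[2]),np.cos(v[2]),0])
        r=P-c;s=r@d;rad=np.linalg.norm(r-np.outer(s,d),axis=1)
        if ret:return s,rad,c,d
        m=s<10
        return (rad-.026)*(s<.018)
    sol=least_squares(f,[0,0,-.25,.078,.35],loss="soft_l1",f_scale=.002)
    s,rad,c,d=f(sol.x,1)
    ok=abs(rad-.025)<.004
    print(n,len(P),sol.x,"c",c,"s range",np.percentile(s[ok],[0.5,2,98,99.5]),"rms",np.std((rad-.026)[s<.018]))
    mid=(np.percentile(s[ok],.5)+np.percentile(s[ok],99.5))/2
    print("centre",c+mid*d,"yaw",sol.x[2])
```

```text
top 672 [ 0.      0.0014 -0.2503  0.0783  0.3154] c [0.4964 0.2864 0.0783] s range [-0.0395 -0.039   0.0375  0.0402] rms 0.004068604866482359
centre [0.4967 0.2863 0.0782] yaw -0.250332134258697
side 362 [ 0.      0.0015 -0.2684  0.0767  0.2852] c [0.4964 0.2865 0.0767] s range [-0.0432 -0.042   0.0343  0.0376] rms 0.005118186650539505
centre [0.4938 0.2872 0.0775] yaw -0.268388402524061
```

```bash
python3 -m handwheel --help 2>&1 | head -20
```

```text
invalid input: not JSON, or not a number
```

```bash
cat > rel.py <<'E'
from kin import *
np.set_printoptions(precision=3,suppress=True)
from rig import get_obs
def rel(p,R,q=True):
    o=get_obs();R0=np.array(o["eef_rot"]);p0=np.array(o["tool_pos"])
    t=R0.T@(np.array(p)-p0)*100;a=Ro.from_matrix(R0.T@R).as_rotvec()
    print("shift cm",t,"rotvec",a,"deg",np.degrees(np.linalg.norm(a)),"t",round(o["t"],2),"w",o["width"])
    print(" joints",np.array(o["joints"]),"F",np.array(o["contact_force"]))
def grasp_R(tilt,yaw=-.25):
    mh=np.array([np.cos(yaw),np.sin(yaw),0]);z=np.sin(tilt)*mh-np.cos(tilt)*np.array([0,0,1])
    y=np.array([-np.sin(yaw),np.cos(yaw),0]);return np.c_[np.cross(y,z),y,z]
JAR=np.array([.495,.2865,.078])
E
python3 - <<'E'
from rel import *
R=grasp_R(np.radians(15));z=R[:,2]
rel(JAR+.002*z-.13*z,R)
E
```

```text
shift cm [-28.498 -15.569   3.74 ] rotvec [-0.028 -0.261 -0.206] deg 19.132880495292365 t 0.1 w 0.08700198789542915
 joints [-1.136  0.333 -0.065  1.461  0.022  1.35  -0.088] F [ 0.423 -0.133  0.509]
```

```bash
python3 -m handwheel '[[-14,-8,2,-0.014,-0.13,-0.1,8.7],[-14,-8,2,-0.014,-0.13,-0.1,8.7],[-14,-8,2,-0.014,-0.13,-0.1,8.7],[-14,-8,2,-0.014,-0.13,-0.1,8.7],[-28.5,-15.6,3.7,-0.028,-0.261,-0.206,8.7],[-28.5,-15.6,3.7,-0.028,-0.261,-0.206,8.7],[-28.5,-15.6,3.7,-0.028,-0.261,-0.206,8.7],[-28.5,-15.6,3.7,-0.028,-0.261,-0.206,8.7],[-28.5,-15.6,3.7,-0.028,-0.261,-0.206,8.7],[-28.5,-15.6,3.7,-0.028,-0.261,-0.206,8.7]]' 30
python3 - <<'E'
from rel import *
R=grasp_R(np.radians(15));z=R[:,2]
rel(JAR+.002*z-.13*z,R)
rel(JAR+.002*z,R)
o=get_obs();print(fk(o["joints"])[1]-o["eef_rot"])
E
```

```text
t: 0.93
tool_pos: [0.464, 0.2922, 0.2022]
eef_rot: [[-0.935, 0.253, 0.25], [0.244, 0.968, -0.065], [-0.259, 0.0, -0.966]]
contact_force: [-0.4, 0.8, 0.7]
width: 0.0867
shift cm [0.178 0.216 0.014] rotvec [-0.001 -0.    -0.005] deg 0.3098341167108432 t 0.93 w 0.08666134432980119
 joints [-0.884  0.074  0.105  1.873  0.247  1.071  0.431] F [-0.365  0.839  0.706]
shift cm [ 0.178  0.231 13.014] rotvec [-0.001 -0.    -0.005] deg 0.3098341167108432 t 0.93 w 0.08666134432980119
 joints [-0.884  0.074  0.105  1.873  0.247  1.071  0.431] F [-0.365  0.839  0.706]
[[-0. -0. -0.]
 [ 0.  0.  0.]
 [ 0.  0. -0.]]
```

```bash
python3 -m handwheel '[[0,0,3,0,0,0,8.7],[0,0,6,0,0,0,8.7],[0,0,6,0,0,0,8.7],[0,0,6,0,0,0,8.7]]'
python3 - <<'E'
from rel import *
from rig import camera
import cv2
R=grasp_R(np.radians(15));z=R[:,2]
rel(JAR+.002*z,R)
s=camera("side")["color"][:,:,::-1];t=camera("top")["color"][:,:,::-1]
a=cv2.resize(s[90:200,180:330],(750,550),interpolation=2);cv2.imwrite("pics/s1.png",a)
a=cv2.resize(t[150:270,130:280],(750,600),interpolation=2);cv2.imwrite("pics/t1.png",a)
E
```

```text
t: 1.27
tool_pos: [0.4768, 0.2911, 0.1437]
eef_rot: [[-0.936, 0.247, 0.249], [0.238, 0.969, -0.065], [-0.257, -0.002, -0.966]]
contact_force: [-0.9, 0.1, 0.7]
width: 0.0871
shift cm [-0.124  0.013  7.028] rotvec [-0.002 -0.002  0.001] deg 0.14419709671825423 t 1.27 w 0.08708856717007654
 joints [-0.869  0.154  0.115  1.917  0.25   0.947  0.431] F [-0.932  0.116  0.655]
```

View pics/s1.png

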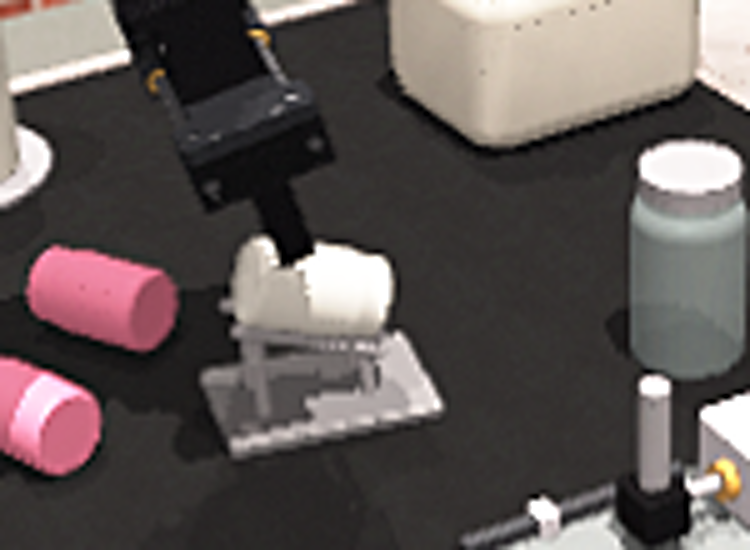

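View pics/t1.png

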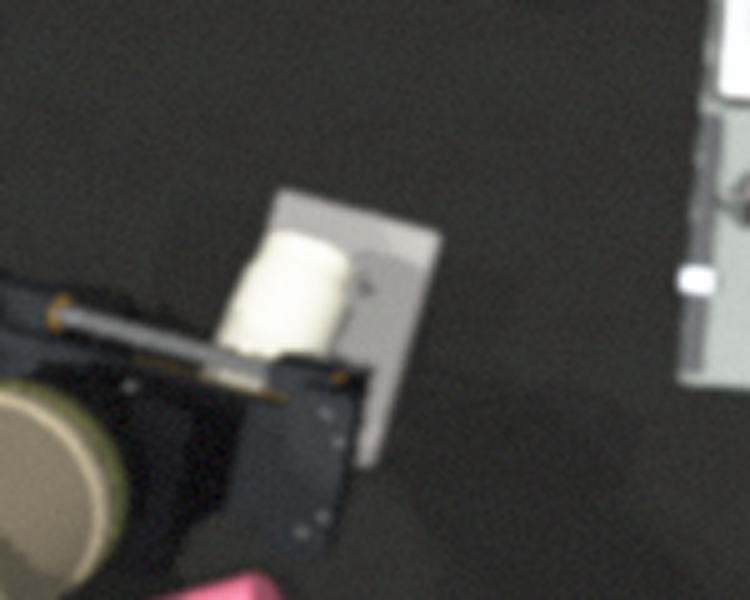

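The side crop shows the near finger beside the white jar, at crop (290,240). The pink jars are well away, so the alignment is good. Descend and close.

```bash
python3 -m handwheel '[[0,0,2.5,0,0,0,8.7],[0,0,5,0,0,0,8.7],[0,0,7,0,0,0,8.7],[0,0,7,0,0,0,8.7],[0,0,7,0,0,0,4.5],[0,0,7,0,0,0,4.5],[0,0,7,0,0,0,4.5],[0,0,7,0,0,0,4.5],[0,0,7,0,0,0,4.5],[0,0,7,0,0,0,4.5]]' 25
python3 - <<'E'
from rel import *
R=grasp_R(np.radians(15));z=R[:,2]
rel(JAR+.002*z,R)
E
```

```text
t: 2.2
tool_pos: [0.4957, 0.2869, 0.0777]
eef_rot: [[-0.936, 0.248, 0.252], [0.24, 0.969, -0.063], [-0.259, 0.002, -0.966]]
contact_force: [-1.0, -0.2, -0.5]
width: 0.0543
shift cm [ 0.05  -0.052  0.152] rotvec [ 0.002  0.001 -0.001] deg 0.11229370047790592 t 2.2 w 0.054347215593361205
 joints [-0.847  0.262  0.129  1.947  0.255  0.8    0.43 ] F [-1.008 -0.182 -0.515]
```

```bash
python3 -m handwheel '[[0,0,0,0,0,0,4.5],[0,0,0,0,0,0,4.5],[0,0,0,0,0,0,4.5]]' 25; python3 -m handwheel '[[-0.5,0,-2,0,0,0,4.5],[-1,0,-5,0,0,0,4.5],[-2,0,-9,0,0,0,4.5],[-3,0,-13,0,0,0,4.5],[-4.5,0,-17,0,0,0,4.5],[-4.5,0,-17,0,0,0,4.5],[-4.5,0,-17,0,0,0,4.5]]';  python3 - <<'E'
from rel import *
from rig import camera
import cv2
R=grasp_R(np.radians(15));z=R[:,2]
rel(JAR+.002*z,R)
s=camera("side")["color"][:,:,::-1]
a=cv2.resize(s[50:200,150:350],(800,600),interpolation=2);cv2.imwrite("pics/s2.png",a)
E
```

```text
t: 2.45
tool_pos: [0.4957, 0.2866, 0.0773]
eef_rot: [[-0.936, 0.248, 0.251], [0.24, 0.969, -0.063], [-0.259, 0.001, -0.966]]
contact_force: [-0.8, -1.4, 3.6]
width: 0.0507
t: 3.03
tool_pos: [0.496, 0.2871, 0.2554]
eef_rot: [[-0.935, 0.248, 0.254], [0.241, 0.969, -0.06], [-0.261, 0.005, -0.965]]
contact_force: [0.6, 0.6, -1.7]
width: 0.0501
shift cm [ 4.721 -0.172 17.299] rotvec [ 0.005  0.003 -0.002] deg 0.33155433397321815 t 3.03 w 0.05011706381145475
 joints [-0.852  0.079  0.128  1.755  0.224  1.163  0.52 ] F [ 0.586  0.561 -1.664]
```

View pics/s2.png

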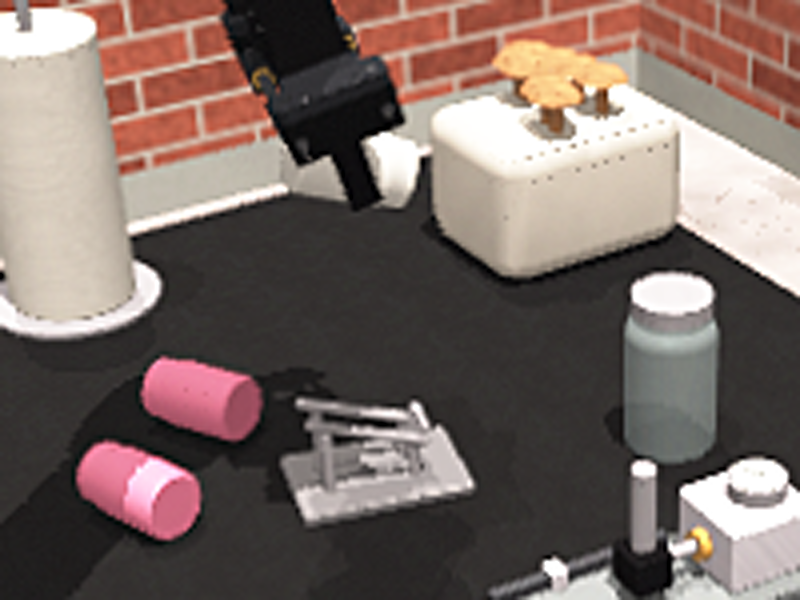

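```bash
cat > plan.py <<'E'
from rel import *
from scipy.optimize import least_squares
D=[([-1.136,.333,-.065,1.461,.022,1.35,-.088],[.276,.560,.239]),([-.884,.074,.105,1.873,.247,1.071,.431],[.464,.2922,.2022]),
([-.869,.154,.115,1.917,.25,.947,.431],[.4768,.2911,.1437]),([-.847,.262,.129,1.947,.255,.8,.43],[.4957,.2869,.0777]),([-.852,.079,.128,1.755,.224,1.163,.52],[.496,.2871,.2554])]
f=lambda L:np.concatenate([fk(q,L)[0]-p for q,p in D]+[.02*np.array(L)[4:]])
sol=least_squares(f,[.35,.4,.4,.25,0,0,0]);L=sol.x
LO=np.array([-2.6,-.5,-1.47,.16,-1.27,.06,-2.6])+.03;HI=np.array([2.6,2.12,1.34,2.42,4.41,2.06,2.6])-.03
def ik(p,R,q0):
    def g(q):
        P,Q=fk(q,L);return np.concatenate([(P-p)*10,Ro.from_matrix(Q.T@R).as_rotvec()*3,1e-3*(q-q0)])
    s=least_squares(g,np.clip(q0,LO,HI),bounds=(LO,HI));P,Q=fk(s.x,L)
    return s.x,np.linalg.norm(P-p),np.linalg.norm(Ro.from_matrix(Q.T@R).as_rotvec())
def final_R(az,e=np.radians(35)):
    h=np.array([np.cos(az),np.sin(az),0]);u=np.array([0,0,1.]);z=np.cos(e)*h-np.sin(e)*u
    a=np.pi/2-e;x=(np.cos(a)*z+u)/np.sin(a);return np.c_[x,np.cross(z,x),z]
ST=np.array([.4968,-.302,0])
E
python3 - <<'E'
from plan import *
print(L,np.abs(f(L)[:15]).max())
q0=np.array(get_obs()["joints"])
for az in range(-180,180,20):
    R=final_R(np.radians(az))
    best=None
    for q5 in(0,1.5,3):
      for zz in(.19,.07):
        qs=q0.copy();qs[0]=.5;qs[4]=q5;qs[6]=2;qs[3]=2
        q,ep,er=ik(ST+[0,0,.18]+.002*R[:,2],R,qs)
        q2,ep2,er2=ik(ST+[0,0,.07]+.002*R[:,2],R,q)
      if ep+er+ep2+er2<.01:print(az,q,q2,"wrist",(ST+[0,0,.07]-L[3]*R[:,2])[2])
E
```

```text
[ 0.403  0.523  0.502  0.534  0.052 -0.084  0.039] 0.037206077257802755
-160 [0.093 1.09  0.164 0.906 0.355 1.977 2.151] [0.098 1.21  0.152 0.917 0.327 1.859 2.088] wrist 0.3761879614450098
-160 [ 0.184  1.083 -0.103  0.911  0.503  2.029  2.024] [ 0.186  1.204 -0.106  0.923  0.492  1.91   1.962] wrist 0.3761879614450098
-160 [ 0.186  1.083 -0.107  0.911  0.505  2.03   2.022] [ 0.187  1.204 -0.11   0.923  0.494  1.911  1.961] wrist 0.3761879614450098
-140 [-0.053  0.941  0.118  1.196  0.511  1.763  2.22 ] [-0.048  1.076  0.109  1.206  0.493  1.641  2.14 ] wrist 0.3761879614450098
-140 [ 0.096  0.94  -0.208  1.203  0.674  1.863  2.068] [ 0.094  1.075 -0.203  1.214  0.678  1.742  1.985] wrist 0.3761879614450098
-140 [ 0.229  0.976 -0.507  1.207  0.816  1.975  1.937] [ 0.222  1.111 -0.489  1.22   0.839  1.859  1.856] wrist 0.3761879614450098
-120 [-0.166  0.775  0.046  1.509  0.681  1.56   2.23 ] [-0.164  0.935  0.043  1.52   0.684  1.43   2.12 ] wrist 0.3761879614450098
-120 [-0.009  0.779 -0.231  1.515  0.796  1.668  2.113] [-0.017  0.938 -0.218  1.527  0.821  1.545  1.997] wrist 0.376
[... 1276 characters left out ...]
6 -0.81   1.578  1.15 ] wrist 0.3761879614450098
60 [ 1.242  0.797 -0.049  1.468 -0.662  1.588  0.914] [ 1.239  0.953 -0.045  1.479 -0.662  1.459  1.019] wrist 0.3761879614450098
80 [ 0.991  0.958  0.184  1.163 -0.648  1.881  1.073] [ 0.992  1.092  0.181  1.175 -0.649  1.76   1.152] wrist 0.3761879614450098
80 [ 1.144  0.964 -0.163  1.156 -0.471  1.781  0.909] [ 1.138  1.097 -0.151  1.166 -0.448  1.66   0.986] wrist 0.3761879614450098
100 [ 0.928  1.101 -0.014  0.874 -0.422  2.03   1.078] [ 0.925  1.22  -0.007  0.885 -0.403  1.911  1.138] wrist 0.3761879614450098
100 [ 1.003  1.113 -0.244  0.869 -0.291  1.993  0.967] [ 0.998  1.232 -0.23   0.881 -0.258  1.876  1.029] wrist 0.3761879614450098
```

Run:
```python
from plan import *
def fk2(q,V):
    V=V.reshape(7,3);R=np.eye(3);p=np.zeros(3)
    for i in range(7):
        R=R@(rz(-q[i]) if i%2==0 else ry(q[i]));p=p+R@V[i]
    return p+0
print(np.round(f(L)[:15].reshape(5,3),4))
V0=np.zeros((7,3));V0[0,2]=.35;V0[2,2]=.4;V0[4,2]=.4;V0[6,2]=.25
for w in(.02,.005):
    g=lambda v:np.concatenate([fk2(q,v)-p for q,p in D]+[w*(v-V0.ravel())])
    s=least_squares(g,V0.ravel());print(w,np.abs(g(s.x)[:15]).max());print(s.x.reshape(7,3))
```

```text
[[-0.037  0.016  0.003]
 [-0.002 -0.004 -0.006]
 [-0.001 -0.002  0.   ]
 [ 0.002  0.004  0.009]
 [ 0.001  0.003 -0.006]]
0.02 0.0002950674278387466
[[-0.003 -0.012  0.282]
 [ 0.002 -0.012  0.024]
 [-0.003 -0.011  0.424]
 [ 0.006 -0.011  0.046]
 [-0.006 -0.002  0.446]
 [ 0.006 -0.002  0.053]
 [-0.008  0.004  0.303]]
0.005 0.0002211198581377749
[[ 0.001 -0.006  0.263]
 [ 0.    -0.006  0.026]
 [-0.003 -0.016  0.426]
 [ 0.002 -0.016  0.047]
 [-0.001  0.001  0.447]
 [ 0.005  0.001  0.046]
 [-0.002 -0.004  0.296]]
```

```bash
cat >> plan.py <<'E'
def fk2(q,V):
    V=V.reshape(7,3);R=np.eye(3);p=np.zeros(3)
    for i in range(7):
        R=R@(rz(-q[i]) if i%2==0 else ry(q[i]));p=p+R@V[i]
    return p
V0=np.zeros((7,3));V0[0,2]=.35;V0[2,2]=.4;V0[4,2]=.4;V0[6,2]=.25
gg=lambda v:np.concatenate([fk2(q,v)-p for q,p in D]+[.01*(v-V0.ravel())])
VV=least_squares(gg,V0.ravel()).x
def ik(p,R,q0,w=1e-3):
    def g(q):
        Q=fk(q)[1];return np.concatenate([(fk2(q,VV)-p)*10,Ro.from_matrix(Q.T@R).as_rotvec()*3,w*(q-q0)])
    s=least_squares(g,np.clip(q0,LO,HI),bounds=(LO,HI));Q=fk(s.x)[1]
    return s.x,np.linalg.norm(fk2(s.x,VV)-p),np.linalg.norm(Ro.from_matrix(Q.T@R).as_rotvec())
E
python3 - <<'E'
from plan import *
q0=np.array(get_obs()["joints"])
for az in range(-180,180,20):
    R=final_R(np.radians(az))
    for q5 in(0,1.5,3):
        qs=q0.copy();qs[0]=.5;qs[4]=q5;qs[6]=2;qs[3]=2
        q,ep,er=ik(ST+[0,0,.18]+.002*R[:,2],R,qs)
        q2,ep2,er2=ik(ST+[0,0,.07]+.002*R[:,2],R,q)
        if ep+er+ep2+er2<.01:print(az,q,q2);break
E
```

```text
-160 [0.115 0.886 0.182 1.093 0.406 1.967 2.21 ] [0.124 1.009 0.162 1.118 0.374 1.838 2.132]
-140 [0.021 0.742 0.139 1.333 0.587 1.761 2.327] [0.03  0.879 0.123 1.357 0.566 1.633 2.229]
-120 [-0.027  0.581  0.068  1.59   0.775  1.553  2.4  ] [-0.023  0.736  0.061  1.614  0.777  1.427  2.272]
-100 [-0.015  0.409 -0.026  1.849  0.975  1.345  2.456] [-0.023  0.59  -0.017  1.875  1.026  1.231  2.275]
-80 [ 0.062  0.229 -0.121  2.095  1.185  1.107  2.522] [ 0.041  0.449 -0.099  2.125  1.332  1.037  2.249]
0 [ 2.184  0.258 -1.385  2.251 -1.24   0.47   0.367] [ 2.034  0.771 -1.273  2.282 -1.24   0.09   0.734]
20 [ 0.895  0.224  0.065  2.081 -1.24   1.007  0.552] [ 1.331  0.479 -0.411  2.092 -1.24   0.791  0.769]
40 [ 0.792  0.415  0.214  1.839 -1.088  1.328  0.656] [ 0.823  0.599  0.179  1.863 -1.166  1.238  0.851]
60 [ 0.806  0.587  0.167  1.577 -0.922  1.572  0.739] [ 0.821  0.742  0.148  1.6   -0.945  1.46   0.878]
80 [ 0.772  0.743  0.132  1.318 -0.769  1.796  0.837] [ 0.777  0.88   0.124  1.342 -0.764  1.675  0.944]
100 [ 0.699  0.883  0.119  1.078 -0.619  2.002  0.974] [ 0.701  1.007  0.116  1.104 -0.6    1.875  1.058]
```

```bash
cat >> plan.py <<'E'
AZ=np.radians(65)
def path(n=12,zt=.20):
    q0=np.array(get_obs()["joints"]);R=final_R(AZ)
    qs=np.array([.8,.587,.167,1.577,-.92,1.57,.74])
    q,ep,er=ik(ST+[0,0,zt]+.002*R[:,2],R,qs)
    return q0,q,ep,er
E
python3 - <<'E'
from plan import *
q0,q,ep,er=path()
print(q0,q,ep,er)
for k in np.linspace(0,1,11):
    qq=q0+(q-q0)*k;R=fk(qq)[1];p=fk2(qq,VV);m=-np.sin(np.radians(55))*R[:,0]+np.cos(np.radians(55))*R[:,2]
    print("%.1f"%k,p,"z",R[:,2],"m",m,"mouth",(p+.04*m)[2])
R0=fk(q0)[1];p0=fk2(q0,VV)
print("rel")
for k in np.linspace(0,1,11):
    qq=q0+(q-q0)*k;R=fk(qq)[1];p=fk2(qq,VV)
    a=Ro.from_matrix(R0.T@R).as_rotvec();print("%.1f"%k,R0.T@(p-p0)*100,a,np.degrees(np.linalg.norm(a)))
E
```

```text
[-0.852  0.081  0.128  1.757  0.224  1.163  0.519] [ 0.798  0.604  0.161  1.501 -0.883  1.653  0.736] 3.640017387151825e-09 1.9290181708016187e-08
0.0 [0.495 0.287 0.253] z [ 0.252 -0.063 -0.966] m [ 0.911 -0.233 -0.342] mouth 0.23928743844403336
0.1 [0.511 0.224 0.23 ] z [ 0.122 -0.069 -0.99 ] m [ 0.806 -0.381 -0.453] mouth 0.21170875867248412
0.2 [0.52  0.165 0.211] z [ 0.002 -0.029 -1.   ] m [ 0.669 -0.49  -0.559] mouth 0.18849859975292385
0.3 [0.526 0.11  0.196] z [-0.096  0.052 -0.994] m [ 0.513 -0.554 -0.656] mouth 0.16984459961402412
0.4 [0.529 0.058 0.186] z [-0.16   0.164 -0.973] m [ 0.354 -0.568 -0.743] mouth 0.15581634200292943
0.5 [0.53  0.007 0.179] z [-0.18   0.296 -0.938] m [ 0.205 -0.535 -0.82 ] mouth 0.1463670328917163
0.6 [ 0.531 -0.046  0.177] z [-0.154  0.432 -0.889] m [ 0.081 -0.461 -0.884] mouth 0.14133829588166485
0.7 [ 0.531 -0.102  0.178] z [-0.081  0.557 -0.826] m [-0.006 -0.357 -0.934] mouth 0.14046783086778092
0.8 [ 0.527 -0.163  0.182] z [ 0.033  0.658 -0.752] m [-0.05  -0.235 -0.971] mouth 0.14339960687636935
0.9 [ 0.517 -0.229  0.189] z [ 0.18   0.723 -
[... 176 characters left out ...]
. 0.] 0.0
0.1 [-2.408 -5.661  3.029] [0.049 0.122 0.179] 12.75062112583397
0.2 [ -4.203 -11.117   5.468] [0.075 0.245 0.361] 25.355264600966876
0.3 [ -5.622 -16.319   7.369] [0.076 0.366 0.543] 37.78413214883118
0.4 [ -6.879 -21.322   8.788] [0.052 0.482 0.726] 50.0056053330247
0.5 [ -8.123 -26.264   9.775] [0.003 0.59  0.907] 61.98585296888041
0.6 [ -9.42 -31.34  10.37] [-0.073  0.687  1.085] 73.68844959631761
0.7 [-10.735 -36.769  10.594] [-0.175  0.768  1.259] 85.07401925666163
0.8 [-11.925 -42.748  10.448] [-0.302  0.83   1.426] 96.09992873930112
0.9 [-12.757 -49.417   9.916] [-0.454  0.867  1.585] 106.72006738939862
1.0 [-12.926 -56.825   8.97 ] [-0.628  0.876  1.732] 116.88476667359748
```

```bash
python3 -m handwheel '[[-1,0,-4,0,0,0,4.5],[-4,-5,-3,0.05,0.12,0.18,4.5],[-4.2,-5.7,-3.5,0.05,0.12,0.18,4.5],[-6,-11,-1.3,0.075,0.245,0.36,4.5],[-6,-11,-1.3,0.075,0.245,0.36,4.5],[-7.4,-16.3,0.6,0.076,0.366,0.543,4.5],[-7.4,-16.3,0.6,0.076,0.366,0.543,4.5],[-8.7,-21.3,2,0.052,0.482,0.726,4.5],[-8.7,-21.3,2,0.052,0.482,0.726,4.5],[-8.7,-21.3,2,0.052,0.482,0.726,4.5]]'
python3 - <<'E'
from plan import *
o=get_obs();qc=np.array(o["joints"]);print(fk2(qc,VV)-o["tool_pos"])
q0,q,ep,er=path(zt=.24)
print(q0,q,ep,er)
R0=fk(q0)[1];p0=np.array(o["tool_pos"])
for k in np.linspace(0,1,7):
    qq=q0+(q-q0)*k;R=fk(qq)[1];p=fk2(qq,VV);m=-np.sin(np.radians(55))*R[:,0]+np.cos(np.radians(55))*R[:,2]
    a=Ro.from_matrix(R0.T@R).as_rotvec();print("%.2f"%k,p,"mouth",(p+.04*m)[2],"REL",R0.T@(p-p0)*100,a,np.degrees(np.linalg.norm(a)))
E
```

```text
t: 3.92
tool_pos: [0.528, 0.051, 0.2525]
eef_rot: [[-0.529, 0.833, -0.164], [0.818, 0.552, 0.165], [0.228, -0.047, -0.973]]
contact_force: [-0.9, 0.0, 0.1]
width: 0.0503
[-0.006  0.004  0.   ]
[-0.439  0.243  0.439  1.594 -0.269  1.498  0.62 ] [ 0.795  0.56   0.165  1.475 -0.883  1.698  0.684] 5.156378055591258e-09 2.5230370746516875e-08
0.00 [0.522 0.055 0.253] mouth 0.22318607628459466 REL [ 0.691 -0.293  0.131] [0. 0. 0.] 0.0
0.17 [0.527 0.006 0.242] mouth 0.20961924115304903 REL [-3.879 -2.511  0.275] [-0.046  0.12   0.157] 11.609731621663565
0.33 [ 0.531 -0.046  0.234] mouth 0.19933622824685845 REL [-8.488 -5.04   0.121] [-0.113  0.242  0.309] 23.390817107003738
0.50 [ 0.532 -0.102  0.23 ] mouth 0.19282881323592146 REL [-13.188  -8.031  -0.379] [-0.203  0.363  0.455] 35.321087014074045
0.67 [ 0.528 -0.162  0.229] mouth 0.19046362421353583 REL [-17.978 -11.68   -1.242] [-0.318  0.48   0.593] 47.371876923241786
0.83 [ 0.518 -0.229  0.232] mouth 0.1924567141976405 REL [-22.782 -16.216  -2.455] [-0.457  0.59   0.722] 59.50782442977287
1.00 [ 0.497 -0.301  0.239] mouth 0.19885284390199204 REL [-27.434 -21.871  -3.965] [-0.621  0.688  0.84 ] 71.68650872377707
```

```bash
python3 -m handwheel '[[-3.9,-2.5,0.3,-0.046,0.12,0.157,4.5],[-3.9,-2.5,0.3,-0.046,0.12,0.157,4.5],[-8.5,-5,0.1,-0.113,0.242,0.309,4.5],[-8.5,-5,0.1,-0.113,0.242,0.309,4.5],[-13.2,-8,-0.4,-0.203,0.363,0.455,4.5],[-13.2,-8,-0.4,-0.203,0.363,0.455,4.5],[-18,-11.7,-1.2,-0.318,0.48,0.593,4.5],[-18,-11.7,-1.2,-0.318,0.48,0.593,4.5],[-18,-11.7,-1.2,-0.318,0.48,0.593,4.5]]'
python3 - <<'E'
from plan import *
R=final_R(AZ);rel(ST+[0,0,.22]+.002*R[:,2],R)
E
```

```text
t: 4.67
tool_pos: [0.5284, -0.1628, 0.2278]
eef_rot: [[0.082, 0.996, 0.031], [0.757, -0.083, 0.648], [0.648, -0.029, -0.761]]
contact_force: [-1.7, -0.5, -1.4]
width: 0.0505
shift cm [-11.263  -1.914  -8.334] rotvec [-0.282  0.257  0.217] deg 25.156574708235965 t 4.67 w 0.05046982121544819
 joints [ 0.104  0.484  0.616  1.554 -0.804  1.694  0.746] F [-1.742 -0.464 -1.384]
```

```bash
python3 -m handwheel '[[-4,-0.7,-2.8,-0.09,0.085,0.07,4.5],[-7.5,-1.3,-5.5,-0.19,0.17,0.14,4.5],[-11.3,-1.9,-8.3,-0.282,0.257,0.217,4.5],[-11.3,-1.9,-8.3,-0.282,0.257,0.217,4.5],[-11.3,-1.9,-8.3,-0.282,0.257,0.217,4.5],[-11.3,-1.9,-8.3,-0.282,0.257,0.217,4.5],[-11.3,-1.9,-8.3,-0.282,0.257,0.217,4.5]]'
python3 - <<'E'
from plan import *
from rig import camera
import cv2
R=final_R(AZ);rel(ST+[0,0,.22]+.002*R[:,2],R)
for n in("side","top"):
    c=camera(n);np.savez(n+"3.npz",**c);cv2.imwrite(f"pics/{n}3.png",c["color"][:,:,::-1])
E
```

```text
t: 5.25
tool_pos: [0.5037, -0.2928, 0.2207]
eef_rot: [[0.228, 0.914, 0.336], [0.524, -0.406, 0.749], [0.821, 0.005, -0.571]]
contact_force: [0.7, 0.3, -0.7]
width: 0.05
shift cm [-0.694 -0.257 -0.681] rotvec [-0.012 -0.003  0.014] deg 1.0963619020805166 t 5.25 w 0.05000194329858958
 joints [ 0.429  0.629  0.636  1.533 -1.081  1.811  0.819] F [ 0.731  0.262 -0.665]
```

View pics/side3.png

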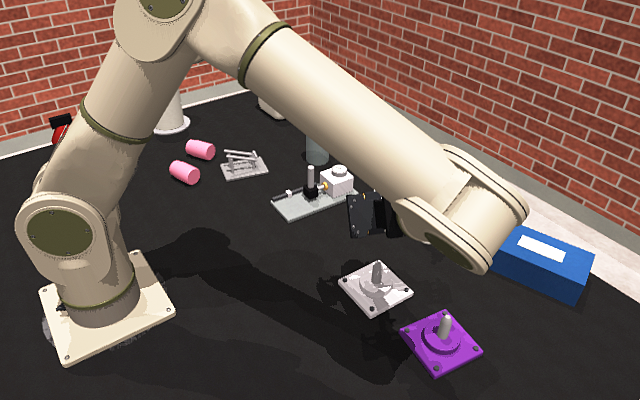

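View pics/top3.png

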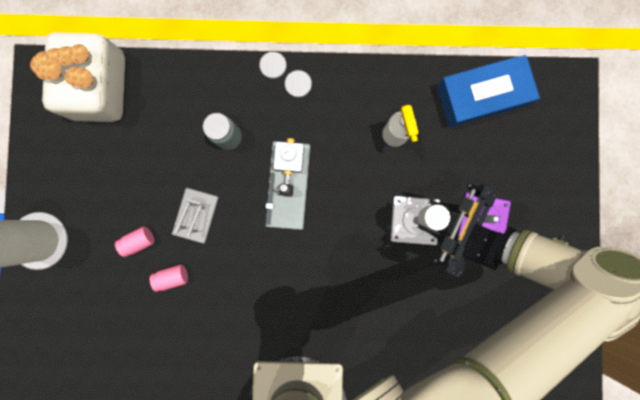

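Run:
```python
from plan import *
from h import *
T=load("top3.npz")
im=T["color"][185:260,400:500,::-1];cv2.imwrite("pics/tj.png",cv2.resize(im,None,fx=8,fy=8,interpolation=2))
v,u=np.mgrid[195:240,415:462];P=depthpts(T,(v.ravel(),u.ravel()));col=T["color"][v.ravel(),u.ravel()].astype(int)
o=get_obs();R=np.array(o["eef_rot"]);g=np.array(o["tool_pos"])-.002*R[:,2];m=-np.sin(np.radians(55))*R[:,0]+np.cos(np.radians(55))*R[:,2]
print("g",g,"m",m)
b=(col.min(1)>180)&(P[:,2]>.2)&(P[:,2]<.3);Q=P[b]
print(len(Q),np.percentile(Q[:,2],[1,10,50,90,99]))
q=Q[abs(Q[:,2]-np.median(Q[:,2]))<.006];print(q.mean(0),(q.max(0)+q.min(0))/2,q.max(0)-q.min(0))
A=np.c_[q[:,:2],np.ones(len(q))];print("plane",np.linalg.lstsq(A,q[:,2],rcond=None)[0])
print("expected bottom",g-.04*m)
R=final_R(AZ);rel(ST+[0,0,.22]+.002*R[:,2],R)
```

```text
g [ 0.504 -0.294  0.223] m [ 0.007 -0.    -1.   ]
496 [0.252 0.258 0.26  0.262 0.264]
[ 0.504 -0.294  0.26 ] [ 0.505 -0.294  0.26 ] [0.05 0.05 0.01]
plane [ 0.008 -0.016  0.252]
expected bottom [ 0.503 -0.294  0.263]
shift cm [-0.833 -0.296 -0.689] rotvec [-0.013 -0.003  0.017] deg 1.2386282747631676 t 5.35 w 0.05060857947065911
 joints [ 0.427  0.628  0.636  1.532 -1.081  1.812  0.819] F [-0.025  0.702 -0.265]
```

View pics/tj.png

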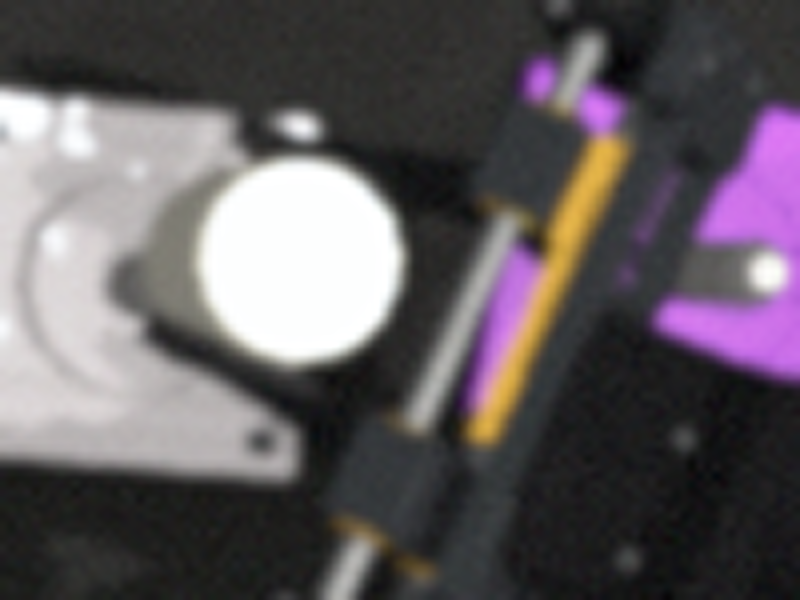

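```bash
python3 -m handwheel '[[-0.8,-0.3,-0.7,-0.013,-0.003,0.016,4.5],[-0.8,-0.3,-0.7,-0.013,-0.003,0.016,4.5],[-0.8,-0.3,-0.7,-0.013,-0.003,0.016,4.5],[-0.8,-0.3,-0.7,-0.013,-0.003,0.016,4.5]]'
python3 - <<'E'
from plan import *
R=final_R(AZ);rel(ST+[0,0,.22]+.002*R[:,2],R)
rel(ST+[0,0,.10]+.002*R[:,2],R)
rel(ST+[0,0,.073]+.002*R[:,2],R)
E
```

```text
t: 5.68
tool_pos: [0.4967, -0.3019, 0.2197]
eef_rot: [[0.243, 0.905, 0.349], [0.521, -0.425, 0.741], [0.819, 0.002, -0.574]]
contact_force: [-0.6, 1.4, -0.2]
width: 0.0501
shift cm [0.028 0.01  0.18 ] rotvec [0.003 0.001 0.   ] deg 0.1824801563080041 t 5.68 w 0.050083760696742606
 joints [ 0.441  0.629  0.645  1.537 -1.081  1.811  0.819] F [-0.613  1.385 -0.174]
shift cm [-9.796 -0.013  7.072] rotvec [0.003 0.001 0.   ] deg 0.1824801563080041 t 5.68 w 0.050083760696742606
 joints [ 0.441  0.629  0.645  1.537 -1.081  1.811  0.819] F [-0.613  1.385 -0.174]
shift cm [-12.006  -0.018   8.622] rotvec [0.003 0.001 0.   ] deg 0.1824801563080041 t 5.68 w 0.050083760696742606
 joints [ 0.441  0.629  0.645  1.537 -1.081  1.811  0.819] F [-0.613  1.385 -0.174]
```

Descend to just 2.7 cm above seating (with rim already over the post tip), then check.

```bash
python3 -m handwheel '[[-2.4,0,1.7,0,0,0,4.5],[-4.8,0,3.5,0,0,0,4.5],[-6.5,0,4.7,0,0,0,4.5],[-8,0,5.8,0,0,0,4.5],[-9,0,6.5,0,0,0,4.5],[-9.8,0,7.1,0.003,0.001,0,4.5],[-9.8,0,7.1,0.003,0.001,0,4.5],[-9.8,0,7.1,0.003,0.001,0,4.5],[-9.8,0,7.1,0.003,0.001,0,4.5]]'
python3 - <<'E'
from plan import *
from h import *
from rig import camera
R=final_R(AZ);rel(ST+[0,0,.073]+.002*R[:,2],R)
T=camera("top");np.savez("top4.npz",**T)
cv2.imwrite("pics/tj4.png",cv2.resize(T["color"][175:265,370:490,::-1],None,fx=6,fy=6,interpolation=2))
v,u=np.mgrid[190:250,390:455];P=depthpts(T,(v.ravel(),u.ravel()));col=T["color"][v.ravel(),u.ravel()].astype(int)
b=(P[:,2]>.12)&(P[:,2]<.16)&(col.min(1)>180);Q=P[b];q=Q[abs(Q[:,2]-np.median(Q[:,2]))<.006]
print(len(q),q.mean(0),(q.max(0)+q.min(0))/2,q.max(0)-q.min(0))
S=camera("side");cv2.imwrite("pics/sj4.png",cv2.resize(S["color"][220:360,290:490,::-1],None,fx=4,fy=4,interpolation=2))
E
```

```text
t: 6.43
tool_pos: [0.498, -0.3009, 0.0996]
eef_rot: [[0.241, 0.906, 0.347], [0.52, -0.423, 0.742], [0.819, 0.001, -0.574]]
contact_force: [-0.5, 0.4, -0.6]
width: 0.0505
shift cm [-2.261 -0.064  1.605] rotvec [0.001 0.    0.001] deg 0.08191942002733456 t 6.43 w 0.05048043045214516
 joints [ 0.471  0.787  0.595  1.585 -1.126  1.704  0.978] F [-0.493  0.438 -0.572]
369 [ 0.498 -0.303  0.138] [ 0.498 -0.303  0.138] [0.048 0.05  0.01 ]
```

View pics/sj4.png

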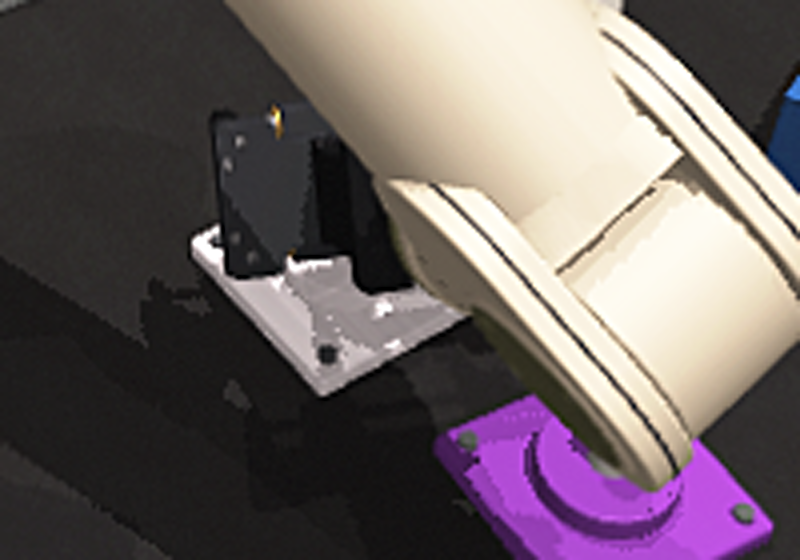

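View pics/tj4.png

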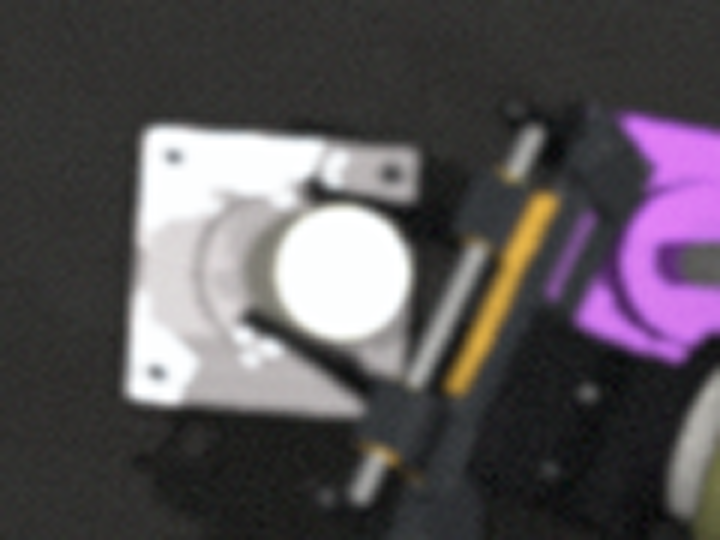

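```bash
python3 -m handwheel '[[-0.7,0,0.5,0,0,0,4.5],[-1.3,0,0.9,0,0,0,4.5],[-1.8,0,1.25,0,0,0,4.5],[-2.05,0,1.43,0,0,0,4.5],[-2.05,0,1.43,0,0,0,4.5],[-2.05,0,1.43,0,0,0,4.5]]'; python3 -m handwheel '[[-0.1,0,0.07,0,0,0,4.5],[-0.2,0,0.14,0,0,0,4.5],[-0.3,0,0.21,0,0,0,4.5],[-0.3,0,0.21,0,0,0,4.5]]'
```

```text
t: 7.03
tool_pos: [0.4975, -0.3004, 0.0732]
eef_rot: [[0.243, 0.906, 0.346], [0.519, -0.423, 0.743], [0.819, -0.001, -0.573]]
contact_force: [0.0, 0.7, -1.1]
width: 0.0503
t: 7.37
tool_pos: [0.4977, -0.3007, 0.0708]
eef_rot: [[0.241, 0.906, 0.347], [0.519, -0.423, 0.743], [0.82, 0.001, -0.573]]
contact_force: [-2.0, -0.8, 5.4]
width: 0.0507
```

```bash
python3 -m handwheel '[[-0.08,0,0.06,0,0,0,4.5],[-0.08,0,0.06,0,0,0,4.5]]'; python3 -m handwheel '[[0,0,0,0,0,0,5.6],[0,0,0,0,0,0,5.6],[0,0,0,0,0,0,6.5],[0,0,0,0,0,0,7.5],[0,0,0,0,0,0,8.7],[0,0,0,0,0,0,8.7],[0,0,0,0,0,0,8.7],[0,0,0,0,0,0,8.7]]'
python3 - <<'E'
from plan import *
from h import *
from rig import camera
T=camera("top");np.savez("top5.npz",**T)
cv2.imwrite("pics/tj5.png",cv2.resize(T["color"][175:265,370:490,::-1],None,fx=6,fy=6,interpolation=2))
v,u=np.mgrid[190:250,390:455];P=depthpts(T,(v.ravel(),u.ravel()));col=T["color"][v.ravel(),u.ravel()].astype(int)
b=(P[:,2]>.09)&(P[:,2]<.16)&(col.min(1)>180);Q=P[b];q=Q[abs(Q[:,2]-np.median(Q[:,2]))<.004]
print(len(q),q.mean(0),(q.max(0)+q.min(0))/2,q.max(0)-q.min(0)); print(np.linalg.lstsq(np.c_[q[:,:2],np.ones(len(q))],q[:,2],rcond=None)[0])
E
```

```text
t: 7.53
tool_pos: [0.4977, -0.3006, 0.0707]
eef_rot: [[0.24, 0.906, 0.347], [0.519, -0.422, 0.743], [0.82, 0.001, -0.572]]
contact_force: [-4.7, -0.5, 11.8]
width: 0.05
t: 8.2
tool_pos: [0.4976, -0.3005, 0.0688]
eef_rot: [[0.242, 0.906, 0.346], [0.52, -0.423, 0.742], [0.819, -0.0, -0.573]]
contact_force: [0.8, 0.3, -0.6]
width: 0.0843
346 [ 0.498 -0.302  0.11 ] [ 0.498 -0.303  0.11 ] [0.049 0.051 0.008]
[ 0.009 -0.     0.105]
```

View pics/tj5.png

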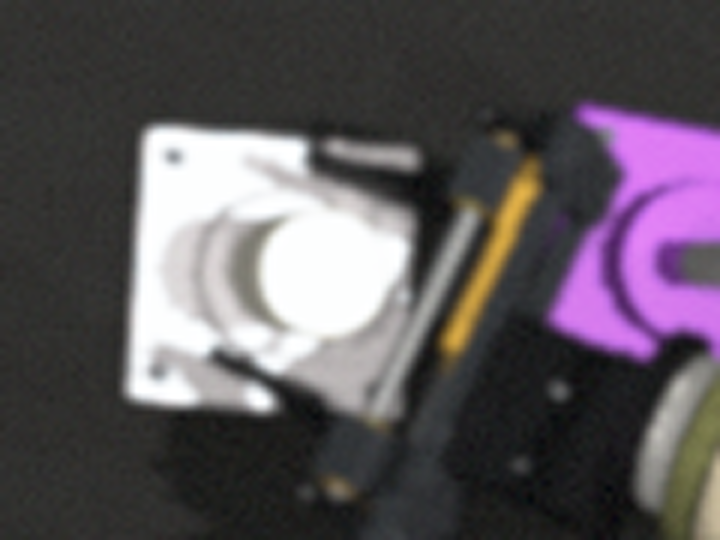

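Jar seated: its top is at 0.110 m as it must be (30+80 mm), level, and centred at (0.498,-0.303). Retreat along the tool axis.

```bash
python3 -m handwheel '[[0,0,-1,0,0,0,8.7],[0,0,-3,0,0,0,8.7],[0,0,-5.5,0,0,0,8.7],[0,0,-8,0,0,0,8.7],[0,0,-10,0,0,0,8.7],[1.5,0,-11,0,0,0,8.7],[4,0,-11,0,0,0,8.7],[6,0,-11,0,0,0,8.7],[6,0,-11,0,0,0,8.7]]'
python3 - <<'E'
from plan import *
q0=np.array(get_obs()["joints"]);p0=np.array(get_obs()["tool_pos"])
y=np.array([.9984,-.0567,0]);z=np.array([0,0,-1.]);R=np.c_[np.cross(y,z),y,z]
q,ep,er=ik(np.array([.568,.0405,.22]),R,np.array([-.1,.2,.3,1.6,-.2,1.3,0]),w=.02);print(q0,q,ep,er)
R0=fk(q0)[1];p00=fk2(q0,VV)
for k in np.linspace(0,1,9):
    qq=q0+(q-q0)*k;R=fk(qq)[1];p=fk2(qq,VV)
    a=Ro.from_matrix(R0.T@R).as_rotvec();print("%.2f"%k,p,"tip",(p+.017*R[:,2])[2],"REL",R0.T@(p-p0)*100,a,np.degrees(np.linalg.norm(a)))
E
```

```text
t: 9.0
tool_pos: [0.4757, -0.3501, 0.1853]
eef_rot: [[0.237, 0.907, 0.347], [0.522, -0.42, 0.742], [0.819, 0.005, -0.573]]
contact_force: [0.1, -0.3, 0.9]
width: 0.0866
[ 0.535  0.733  0.64   1.466 -1.08   1.85   0.9  ] [-0.312  0.222  0.184  1.646 -0.042  1.278 -0.177] 3.027824013942033e-06 2.2768242754296976e-05
0.00 [ 0.478 -0.334  0.194] tip 0.18440931014154094 REL [ 1.636 -0.461  0.787] [0. 0. 0.] 0.0
0.12 [ 0.496 -0.276  0.187] tip 0.17555557838711763 REL [ 4.461 -1.329  6.139] [ 0.128 -0.102  0.039] 9.647936477838856
0.25 [ 0.507 -0.222  0.18 ] tip 0.1681893316848149 REL [ 7.03  -2.588 10.865] [ 0.232 -0.226  0.055] 18.819932578333365
0.38 [ 0.514 -0.173  0.176] tip 0.16301985351979592 REL [ 9.422 -3.958 14.961] [ 0.306 -0.364  0.048] 27.409563671577505
0.50 [ 0.521 -0.129  0.175] tip 0.16089781615844465 REL [11.786 -5.207 18.504] [ 0.349 -0.508  0.015] 35.31775382528874
0.62 [ 0.529 -0.089  0.178] tip 0.1627963301778198 REL [14.333 -6.192 21.633] [ 0.356 -0.649 -0.042] 42.45814329641731
0.75 [ 0.539 -0.049  0.186] tip 0.16976378167844727 REL [17.302 -6.891 24.521] [ 0.329 -0.775 -0.123] 48.76355962228752
0.88 [ 0.553 -0.007  0.2  ] tip 0.1828486269921271 REL [20.933 -7.421 27.334] [ 0.271 -0.878 -0.226] 54.19350841369582
1.00 [0.568 0.04  0.22 ] tip 0.203000293386555 REL [25.422 -8.031 30.197] [ 0.186 -0.947 -0.345] 58.74240844847653
```

```bash
python3 -m handwheel '[[3,0,-2,0,0,0,7],[5,0,-3.5,0,0,0,7],[9,-1.3,2.5,0.13,-0.1,0.04,7],[11.5,-2.6,7.3,0.23,-0.226,0.055,7],[14,-4,11.5,0.306,-0.364,0.048,7],[14,-4,11.5,0.306,-0.364,0.048,7],[16.5,-5.2,15,0.349,-0.508,0.015,7],[16.5,-5.2,15,0.349,-0.508,0.015,7],[16.5,-5.2,15,0.349,-0.508,0.015,7]]'
cat >> plan.py <<'E'
yv=np.array([.9984,-.0567,0]);zv=np.array([0,0,-1.]);RV=np.c_[np.cross(yv,zv),yv,zv]
H=np.array([.568,.0405,.09])
E
python3 - <<'E'
from plan import *
rel(H+[0,0,.12],RV)
E
```

```text
t: 9.75
tool_pos: [0.5213, -0.1237, 0.2311]
eef_rot: [[0.3, 0.944, -0.138], [0.845, -0.196, 0.498], [0.443, -0.266, -0.856]]
contact_force: [-1.2, -0.3, 0.8]
width: 0.0704
shift cm [14.329  1.758  9.344] rotvec [-0.229 -0.494 -0.208] deg 33.404043691751454 t 9.75 w 0.07035404039362314
 joints [-0.113  0.458  0.692  1.531 -0.635  1.693  0.383] F [-1.179 -0.303  0.806]
```

```bash
python3 -m handwheel '[[3,0.4,1,-0.05,-0.1,-0.04,5],[6,0.7,3,-0.1,-0.2,-0.08,5],[9,1,5,-0.14,-0.3,-0.13,5],[12,1.4,7.5,-0.19,-0.4,-0.17,5],[14.3,1.8,9.3,-0.229,-0.494,-0.208,5],[14.3,1.8,9.3,-0.229,-0.494,-0.208,5],[14.3,1.8,9.3,-0.229,-0.494,-0.208,5],[14.3,1.8,9.3,-0.229,-0.494,-0.208,5],[14.3,1.8,9.3,-0.229,-0.494,-0.208,5]]'
python3 - <<'E'
from plan import *
from h import *
from rig import camera
rel(H+[0,0,.12],RV)
for n in("side","top"):
    c=camera(n);cv2.imwrite(f"pics/{n}6.png",c["color"][:,:,::-1])
E
```

```text
t: 10.5
tool_pos: [0.5682, 0.0286, 0.2092]
eef_rot: [[0.075, 0.997, -0.002], [0.997, -0.075, -0.001], [-0.001, -0.002, -1.0]]
contact_force: [0.9, -0.4, -0.3]
width: 0.0503
shift cm [ 1.186 -0.11  -0.081] rotvec [-0.002  0.001 -0.019] deg 1.0702865138307913 t 10.5 w 0.05029057940513155
 joints [-0.678  0.255  0.647  1.684 -0.16   1.258 -0.072] F [ 0.856 -0.41  -0.302]
```

View pics/side6.png

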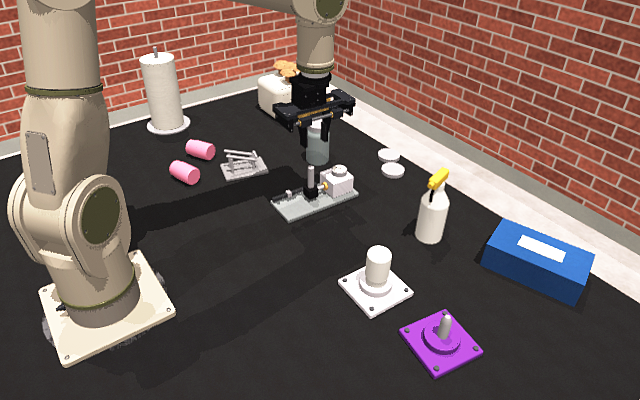

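The side view shows the jar standing inverted on the aluminium stand at (377,268), and the gripper above the valve handle at (311,180). Align, descend partway and check.

```bash
python3 -m handwheel '[[1.2,-0.1,0,0,0,-0.019,5],[1.2,-0.1,3,0,0,-0.019,5],[1.2,-0.1,6,0,0,-0.019,5],[1.2,-0.1,6,0,0,-0.019,5],[1.2,-0.1,6,0,0,-0.019,5]]'
python3 - <<'E'
from plan import *
from h import *
from rig import camera
rel(H,RV)
c=camera("side");cv2.imwrite("pics/s7.png",cv2.resize(c["color"][80:220,250:400,::-1],(640,600),interpolation=2))
E
```

```text
t: 11.02
tool_pos: [0.5673, 0.0428, 0.1484]
eef_rot: [[0.053, 0.999, -0.004], [0.999, -0.053, -0.002], [-0.002, -0.004, -1.0]]
contact_force: [0.5, -0.7, 0.7]
width: 0.05
shift cm [-0.213  0.109  5.845] rotvec [-0.004  0.002  0.004] deg 0.35032709989060834 t 11.02 w 0.05004215381776146
 joints [-0.675  0.315  0.621  1.752 -0.198  1.142 -0.047] F [ 0.475 -0.736  0.745]
```

View pics/s7.png

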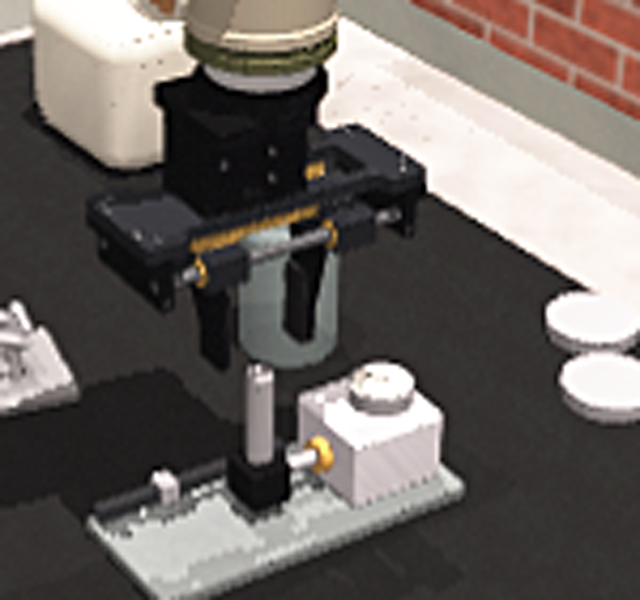

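```bash
python3 -m handwheel '[[-0.2,0.1,2,0,0,0,5],[-0.2,0.1,4,0,0,0,5],[-0.2,0.1,5.8,0,0,0,5],[-0.2,0.1,5.8,0,0,0,5],[-0.2,0.1,5.8,0,0,0,5]]';  python3 -m handwheel '[[0,0,0,0,0,0,3],[0,0,0,0,0,0,1],[0,0,0,0,0,0,1],[0,0,0,0,0,0,1],[0,0,0,0,0,0,1],[0,0,0,0,0,0,1],[0,0,0,0,0,0,1]]' 40
python3 - <<'E'
from plan import *
from h import *
from rig import camera
rel(H,RV)
c=camera("side");cv2.imwrite("pics/s8.png",cv2.resize(c["color"][110:220,250:370,::-1],(655,600),interpolation=2))
c=camera("top");cv2.imwrite("pics/t8.png",cv2.resize(c["color"][130:240,220:340,::-1],(655,600),interpolation=2))
E
```

```text
t: 11.48
tool_pos: [0.5695, 0.0408, 0.0924]
eef_rot: [[0.053, 0.999, -0.001], [0.999, -0.053, -0.001], [-0.001, -0.001, -1.0]]
contact_force: [-0.2, 0.1, 0.6]
width: 0.0496
t: 12.07
tool_pos: [0.5685, 0.041, 0.0912]
eef_rot: [[0.052, 0.999, -0.002], [0.999, -0.052, -0.001], [-0.001, -0.002, -1.0]]
contact_force: [-3.5, 0.7, 5.0]
width: 0.017
shift cm [-0.048 -0.045  0.124] rotvec [-0.002  0.001  0.004] deg 0.2843204873495942 t 12.07 w 0.01697721455373192
 joints [-0.647  0.386  0.598  1.802 -0.249  1.032 -0.005] F [-3.54   0.699  5.049]
```

View pics/s8.png

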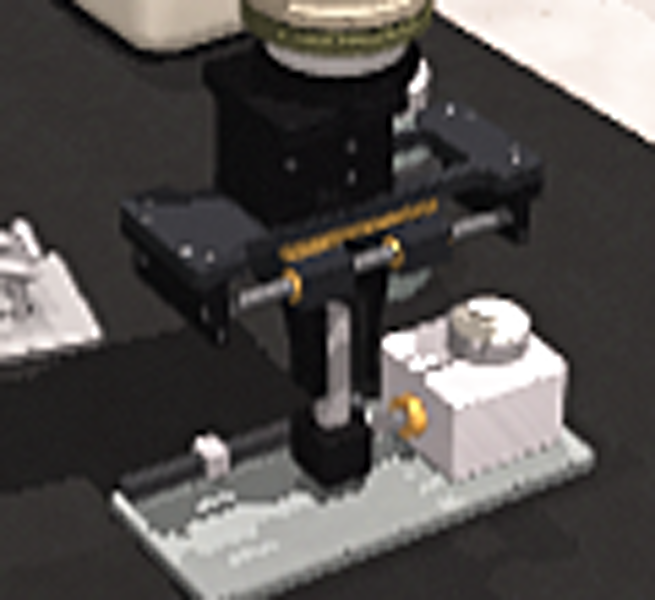

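View pics/t8.png

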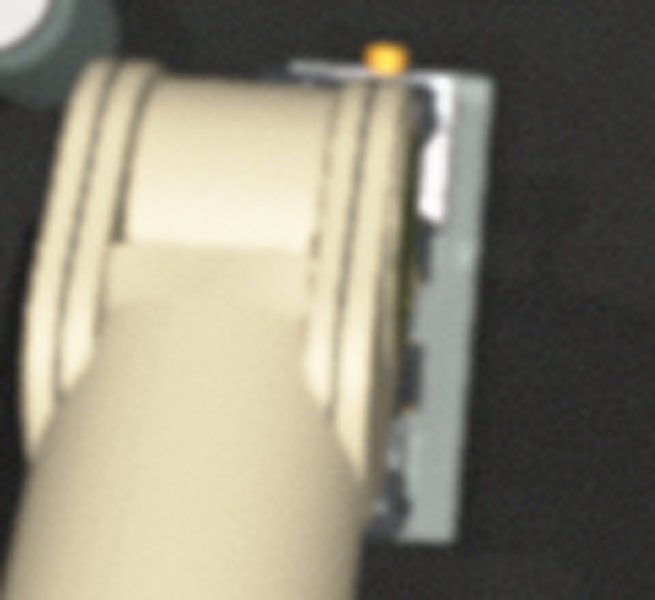

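```bash
python3 -m handwheel '[[0,-0.3,0,0,0,0,1],[0,-0.8,0,0,0,0,1],[0,-1.4,0,0,0,0,1],[0,-2,0,0,0,0,1],[0,-2.6,0,0,0,0,1],[0,-3.2,0,0,0,0,1],[0,-3.8,0,0,0,0,1],[0,-4.3,0,0,0,0,1],[0,-4.55,0,0,0,0,1],[0,-4.55,0,0,0,0,1]]' 45; python3 -m handwheel '[[0,0,0,0,0,0,1],[0,0,0,0,0,0,1],[0,0,0,0,0,0,1]]'
python3 - <<'E'
from plan import *
from h import *
from rig import camera
o=get_obs();d=np.array(o["tool_pos"])-[.5685,.041,.0912];print("travel",d@[-.9984,.0567,0],"lat",d@[.0567,.9984,0])
c=camera("side");np.savez("side9.npz",**c);cv2.imwrite("pics/s9.png",cv2.resize(c["color"][140:220,255:355,::-1],(750,600),interpolation=2))
c=camera("top");np.savez("top9.npz",**c);cv2.imwrite("pics/t9.png",cv2.resize(c["color"][130:240,220:340,::-1],(655,600),interpolation=2))
E
```

```text
t: 13.0
tool_pos: [0.523, 0.0436, 0.0913]
eef_rot: [[0.052, 0.999, -0.001], [0.999, -0.052, -0.0], [-0.0, -0.001, -1.0]]
contact_force: [5.5, 0.1, -2.0]
width: 0.0172
t: 13.25
tool_pos: [0.5234, 0.0436, 0.0912]
eef_rot: [[0.052, 0.999, -0.001], [0.999, -0.052, -0.0], [-0.001, -0.001, -1.0]]
contact_force: [5.5, 1.5, -2.1]
width: 0.0173
travel 0.045196617362621115 lat 1.3348975353931855e-05
```

View pics/s9.png

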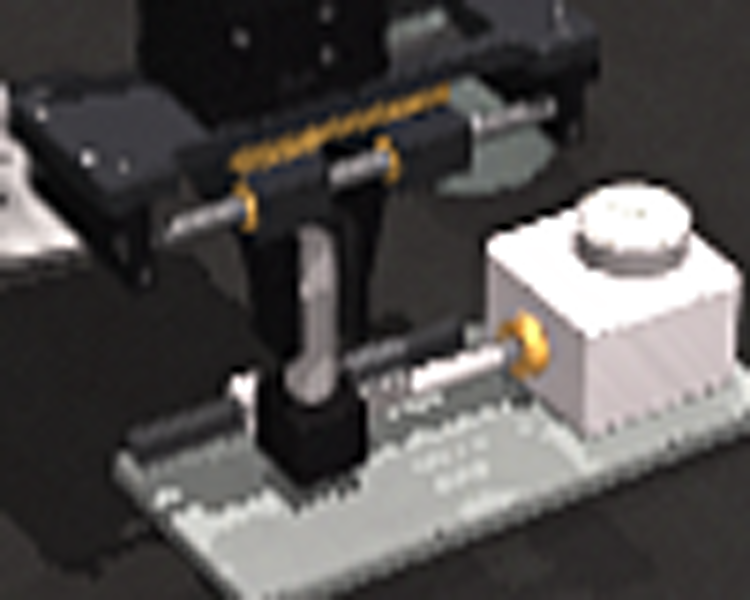

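View pics/t9.png

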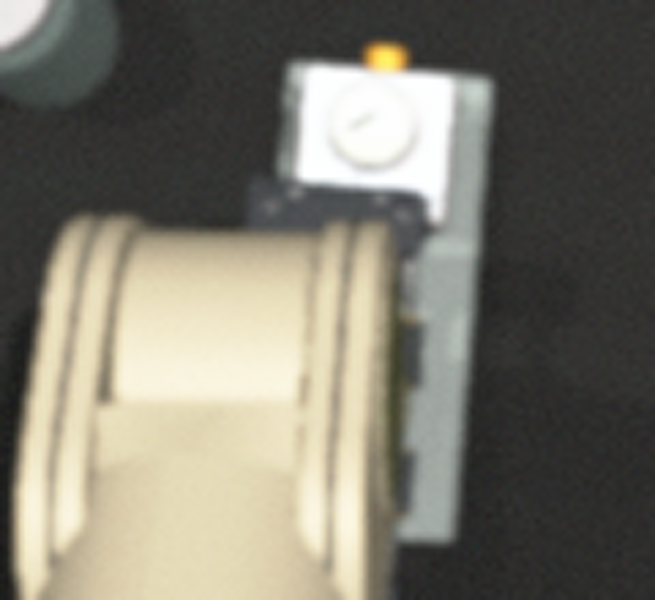

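Run:
```python
from h import *
np.set_printoptions(precision=4,suppress=True)
T=load("top0.npz");S=load("side0.npz")
a=cv2.resize(T["color"][178:218,255:305,::-1],None,fx=15,fy=15,interpolation=cv2.INTER_CUBIC);cv2.imwrite("pics/tz.png",a)
a=cv2.resize(S["color"][158:208,275:335,::-1],None,fx=13,fy=12,interpolation=cv2.INTER_CUBIC);cv2.imwrite("pics/sz.png",a[:600,:800])
# clip centroid
def cent(c,u0,v0,u1,v1,th,zlo,zhi):
    v,u=np.mgrid[v0:v1,u0:u1];P=depthpts(c,(v.ravel(),u.ravel()));g=c["color"][v,u].min(2).ravel().astype(float)
    m=g>th;w=g[m]-th;uv=np.c_[u.ravel()[m],v.ravel()[m]];
    return (uv*w[:,None]).sum(0)/w.sum(),P[m&(P[:,2]>zlo)&(P[:,2]<zhi)]
for n,c,b in(("top",T,(262,200,275,213)),("side",S,(283,187,296,199))):
    uv,P=cent(c,*b,170,.022,.03);print(n,"clip",uv,onz(c,[uv],.026),len(P),P.mean(0) if len(P) else 0)
for n,c,b in(("top",T,(276,180,292,194)),("side",S,(300,162,322,185))):
    v,u=np.mgrid[b[1]:b[3],b[0]:b[2]];P=depthpts(c,(v.ravel(),u.ravel()));P=P[(P[:,2]>.111)&(P[:,2]<.12)];print(n,"handle top",len(P),P.mean(0))
    P=depthpts(c,(v.ravel(),u.ravel()));P=P[(P[:,2]>.06)&(P[:,2]<.111)];print(n,"post side",len(P),P.mean(0))
```

```text
top clip [269.8826 205.8377] [[0.5261 0.0829 0.026 ]] 27 [0.5261 0.0833 0.0255]
side clip [289.6172 193.6844] [[0.5217 0.0755 0.026 ]] 17 [0.5241 0.0855 0.0247]
top handle top 42 [0.5685 0.0389 0.1151]
top post side 15 [0.5643 0.0339 0.0845]
side handle top 20 [0.5659 0.0397 0.1134]
side post side 110 [0.564  0.0387 0.0859]
```

View pics/tz.png

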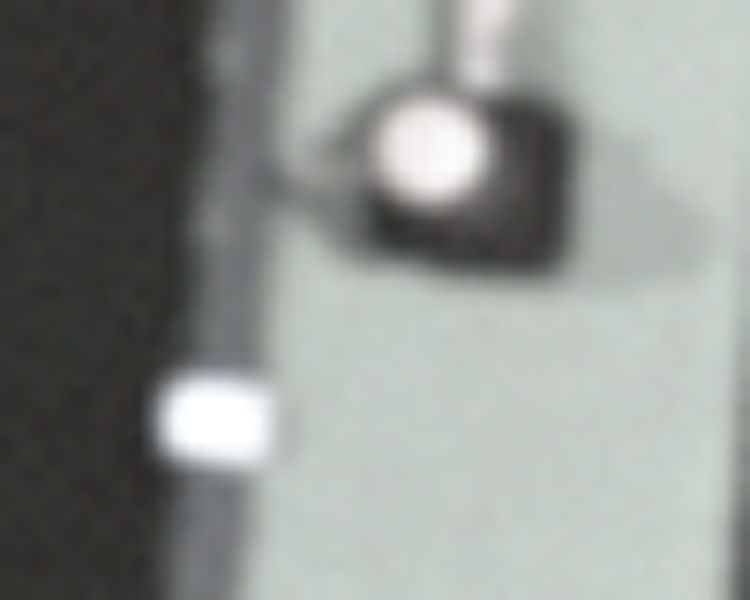

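View pics/sz.png

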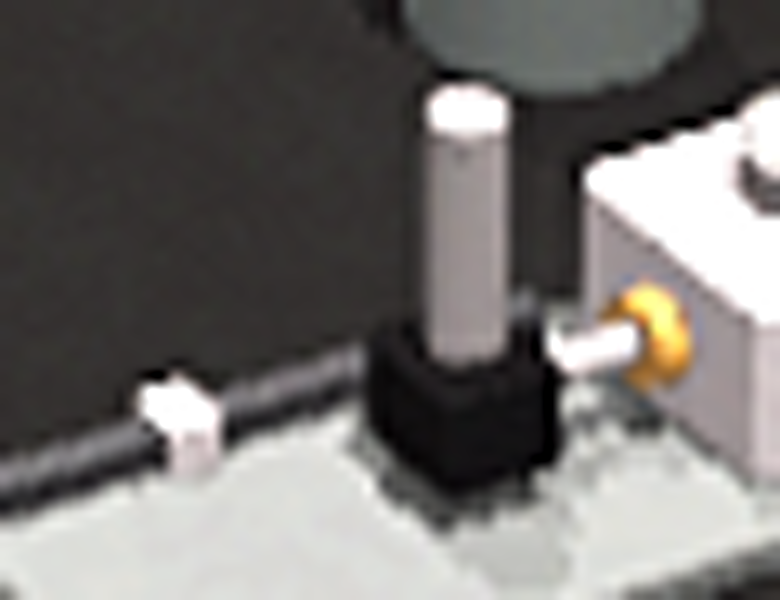

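Run:
```python
from h import *
T=load("top0.npz");S=load("side0.npz")
a=np.array([-.9984,.0567]);n=np.array([.0567,.9984])
k=lambda c,uv,z:onz(c,[uv],z)[0,:2]
c=k(T,(255+214.5/15-.5,178+420.5/15-.5),.026);h=k(T,(255+432.5/15-.5,178+150.5/15-.5),.115);p=k(T,(255+290/15-.5,178+166/15-.5),.034)
print("top",c,h,p,"clip-handle",(c-h)@a,(c-h)@n,"clip-pointer",(c-p)@a,(p-h)@n)
# bar edge for yaw check: bar left edge (top view)
b1=k(T,(255+207/15,178+5/15),.02);b2=k(T,(255+170/15,178+540/15),.02);d=b1-b2;print("bar yaw approx",np.arctan2(d[1],d[0]))
c=k(S,(275+180/13-.5,158+402/12-.5),.026);h=k(S,(275+467/13-.5,158+108/12-.5),.115);print("side",c,h,(c-h)@a,(c-h)@n)
```

```text
top [0.52681757 0.08576664] [0.56867177 0.03985979] [0.57140279 0.07287819] clip-handle 0.04439015148312499 0.04346027072937481 clip-pointer 0.04524466059543705 0.03312042628889935
bar yaw approx -0.037670106593163784
side [0.52569215 0.0879345 ] [0.56682381 0.04212413] 0.043663289788540935 0.04340490240714137
```

Run:
```python
from h import *
S=load("side0.npz");S9=load("side9.npz")
a=np.array([-.9984,.0567])
k=lambda c,uv,z:onz(c,[uv],z)[0,:2]
A=S["color"][140:210,255:345,::-1];B=S9["color"][140:210,255:345,::-1]
im=np.vstack([cv2.resize(A[20:60],(720,300),interpolation=cv2.INTER_CUBIC),cv2.resize(B[20:60],(720,300),interpolation=cv2.INTER_CUBIC)]);cv2.imwrite("pics/cmp.png",im)
```

```text
(no output)
```

View pics/cmp.png

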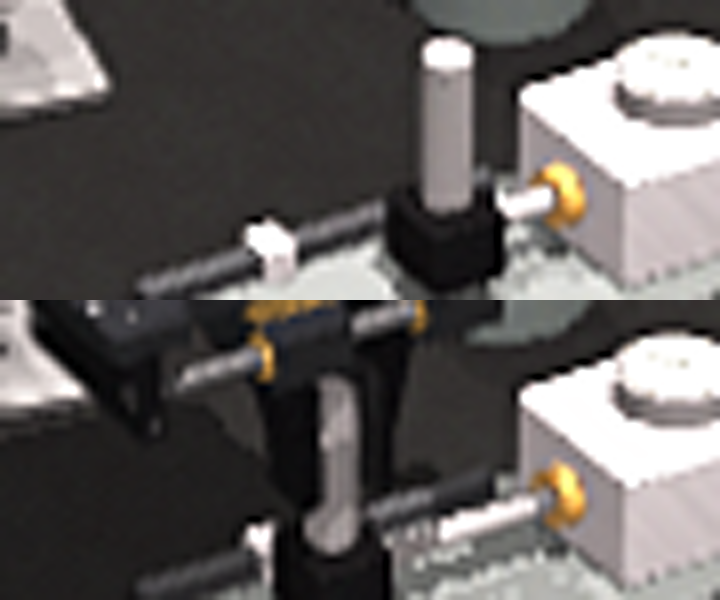

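Run:
```python
from h import *
S=load("side0.npz");a=np.array([-.9984,.0567])
P=onz(S,[(310.4,186.9),(295.9,192.2)],.051)[:,:2];print(P,(P[1]-P[0])@a)
from rig import get_obs
o=get_obs();print(o["t"],o["tool_pos"],o["width"],o["contact_force"])
```

```text
[[0.56594832 0.04036824]
 [0.52048648 0.04276425]] 0.04552495529790827
13.35 [0.52340317 0.04353216 0.09123708] 0.01669130572839224 [ 6.8825863   1.98398004 -1.68000597]
```

```bash
python3 -m handwheel '[[0,0,0,0,0,0,1],[0,0,0,0,0,0,1],[0,0,0,0,0,0,1],[0,0,0,0,0,0,1]]'
python3 - <<'E'
from h import *
from rig import camera
c=camera("top");cv2.imwrite("pics/tend.png",c["color"][:,:,::-1])
v,u=np.mgrid[190:250,390:455];P=depthpts(c,(v.ravel(),u.ravel()));q=P[(P[:,2]>.105)&(P[:,2]<.115)];print("jar top",len(q),q.mean(0))
E
```

```text
t: 13.68
tool_pos: [0.5234, 0.0436, 0.0912]
eef_rot: [[0.052, 0.999, -0.001], [0.999, -0.052, -0.0], [-0.001, -0.0, -1.0]]
contact_force: [5.9, 0.6, -1.4]
width: 0.0171
jar top 350 [ 0.49821884 -0.30242602  0.11000422]
```

View pics/tend.png

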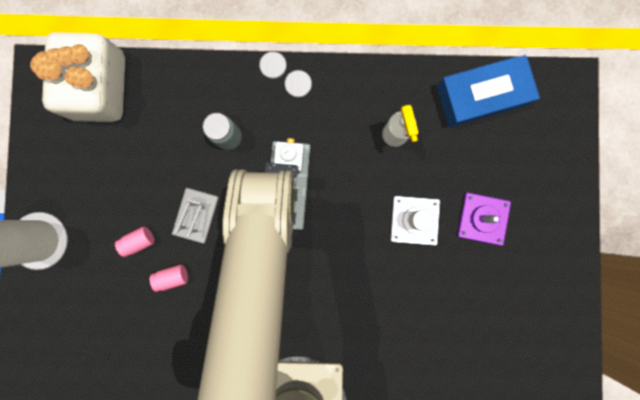

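The jar is on the stand at (415,218). The lidded jar (222,130) and the spray bottle (398,128) are where they were, and the grip on the handle is steady. Handing in.

```bash
python3 -c "
from rig import ctrl
print(ctrl.close_job())"
```

```text
the job is handed in; nothing more can be done
None
```

I put the white jar mouth down over the post of the aluminium stand and let go of it. I then pulled the valve slide out to the clip and handed the job in still gripping the handle, at about 14 s of robot time.

- **Jar:** the last top picture put the top of the inverted jar at 0.110 m, exactly seat height plus jar length. Just after release it measured level. It sits at (0.498, -0.302), against a stand centre of (0.498, -0.303) from the same camera.
- **Slide:** the arm's travel was 45.2 mm, and the side camera gave 45.5 mm. My measurements of how far out the clip sits ranged from 43.7 to 45.5 mm, so the pointer should be within 2 mm of the clip's middle (half width 6 mm).
- **Hold:** the spring load of about 6 N matched the expected value, and the pose and grip stayed steady.
- **Bystanders:** the lidded jar and the spray bottle look unmoved.

I could not see the pointer itself against the clip at the end, because the arm hid it from above and the carriage hid it from the side. That check rests on the measured travel and positions.

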